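# Clear the hook over the cartridge tray

### The arm

A 6-joint arm with a two-finger parallel gripper is mounted at the origin on the work surface. World frame = base frame: x ahead of the robot, y to its left, z up, the work surface at z = 0. Lengths are in m, angles in rad, forces in N, time in s.
With the tool pointing down it reaches from about 0.35 to 0.975 m from the base axis. Payload 4.9 kg.
Tool frame: the origin (TCP) lies midway between the tips of the shut fingers; the grasp point (between the pads) lies 19 mm behind it; z points along the fingers, y is the direction in which the jaws open and shut (so a half turn about z gives the same grasp; the last joint's range is limited). The gripper opens to 85 mm and grips with 20 to 120 N. Pads are 22 mm wide; open, the fingers measure 114 mm over their backs; the gripper's body (76 mm by 85 mm) begins 54 mm behind the grasp point. The pads swing forward as they close: fully open they stand 13 mm farther back than shut.
Start: joints at [1.158, 0.053, 1.613, -0, 1.476, -0.119], TCP at [0.181, 0.598, 0.231] pointing down, gripper open.
Joint ranges: [-3.01, 3.01], [-1.01, 2.22], [0.06, 2.58], [-1.02, 4.17], [0.09, 2.62], [-3.14, 3.14]. Speed limits (rad/s): [2.57, 2.57, 3.14, 3.14, 3.14, 3.14].

### API

Orientations are given as a rotation vector (axis times angle).
In Python, from station import ctrl gives the robot as it stands.
- The arm moves only by the tool jog_arm, never from a script. Its argument "steps" is a list of rows, each an object of numbers: "dx", "dy", "dz": the shift along the world's x, y, z in units of 60 mm (1.0 is 60 mm); "twist": the turn about the world's z in units of 10 degrees (1.0 is 10 degrees). A call has 1 to 5 rows; each row is the pose to reach, as a shift and turn from the pose measured when the call began; what a row does not reach only later rows make up. A row lasts 1/8 s, in which the tool goes at most 62.5 mm and 10.7 degrees, less where a joint would pass 70% of its speed; a pose out of reach is approached as far as the arm can. A call with a gripper value outside its range is refused whole. "gripper" is the closure in counts, from 0 (fully open) to 255 (shut), set as the call begins (left out, the last holds). The fingers move at their own pace and stop on an object; "newtons" is the grip in N (left out, the last holds). Time passes only in rows, so rows that repeat a pose let the fingers close. It gives the time, the measured TCP pose, the force and the opening at its end, in the units of the state.
- ctrl.get_obs(): the state, without advancing time (a new reading comes with each control period).
- ctrl.get_image(name): name is "side" or "top"; returns a dict with "frame" (420x560x3 uint8, red, green, blue), "range_z" (420x560 float32, m along the optical axis (not along the pixel's ray), 0 where there is no reading), "fx", "fy", "cx", "cy" (pixels), "extrinsics" (4x4, takes a point from camera to world coordinates). Camera axes: x right, y down, z forward; pixel columns grow to the right and rows downward; lengths in m; the calibration is good to about 2 mm. A picture is of the moment at which its call begins.
- ctrl.finish_job(): hands the job in, once; it reports no verdict.
The state is a dict: "t": time; "q": joint angles; "dq": joint speeds; "effort": joint torques, N m; "tool_pos": TCP position; "tool_rot": TCP orientation; "contact_force": force on the tool from outside, world axes, zero at the start; "wrist_torque": the same for the moment, N m; "opening": finger opening in m.
Only numpy, scipy, OpenCV 4.12 (cv2) and the standard library are available. Lean on these libraries where they do the work, as an engineer would, in place of code of your own. Each camera call takes 0.05 s, during which the arm holds its last target.

### The job

The clear headshell cases on the left folding hook are in the way of the cartridge tray's flap. Unfold the right hook all the way out, hang every case on it by its eyelet, those from the left hook and any that stand on the shelf, then fold the emptied left hook up flat against its board. The cases are brittle, so hold them lightly and do not knock them, and leave the other things on the shelf where they are.

Things in the scene. Friction and masses are not known exactly. Their poses are not given: they have to be found in the camera images.
- left_board: Upright oak board on the robot's left (+y), 150 mm wide, 20 thick, 345 tall, fixed. Origin: middle of the front face's lower edge, on the shelf; z up; -x points out of the face, roughly to world -y; y along the face. The folding steel hook's hinge pin lies 22 mm in front of the face, 170 mm up, parallel to y.
- left_hook (a joint): Angle of the left hook, rad: 0 = folded up flat along the board (pointing straight up), 1.55 = fully out at its stop (square to the board, rising 1 degree towards the nose). A stiff hinge: about 0.10 N m of friction, it stays where it is left; no spring. Starts out.
- left_hook_nose (a point): Centre of the steel ball nose (16 mm diameter) at the end of the left hook, 165 mm from the hinge pin along the arm. The arm is a round bar of 10 mm diameter; the nose's centre lies 3 mm to the upper side of the arm's axis (upper when the hook is out; that side faces the board when folded).
- left_hook_mid (a point): Point on the axis of the left hook's arm, 80 mm from the hinge pin. Its z runs along the arm from hinge to nose; its x points to the arm's upper side when the hook is out (towards the board when folded); y as the board's y.
- right_board: Upright oak board on the robot's right (-y), 150 mm wide, 20 thick, 345 tall, fixed. Origin: middle of the front face's lower edge, on the shelf; z up; -x points out of the face, roughly to world +y; y along the face. The folding steel hook's hinge pin lies 22 mm in front of the face, 170 mm up, parallel to y.
- right_hook (a joint): Angle of the right hook, rad: 0 = folded up flat along the board (pointing straight up), 1.55 = fully out at its stop (square to the board, rising 1 degree towards the nose). A stiff hinge: about 0.10 N m of friction, it stays where it is left; no spring. Starts folded or a little off the board.
- right_hook_nose (a point): Centre of the steel ball nose (16 mm diameter) at the end of the right hook, 165 mm from the hinge pin along the arm. The arm is a round bar of 10 mm diameter; the nose's centre lies 3 mm to the upper side of the arm's axis (upper when the hook is out; that side faces the board when folded).
- right_hook_mid (a point): Point on the axis of the right hook's arm, 80 mm from the hinge pin. Its z runs along the arm from hinge to nose; its x points to the arm's upper side when the hook is out (towards the board when folded); y as the board's y.
- case1: First headshell case: clear box 30 x 46 mm, 80 mm tall, black ends, weighted foot 38 x 46 mm; on top a black tab (44 wide, 12 thick, 76 to 120 mm up) with a 28 mm eyelet. 0.10 to 0.20 kg, brittle: cracks at 90 N squeeze or 40 N knock. Origin: centre of underside; z up, x along the eyelet's axis (38 mm way), y across the 46 mm. Starts on the left hook.
- case1_eye (a point): Centre of the 28 mm eyelet of case1, 98 mm above the case's underside; axes as the case's.
- case2: Second headshell case: clear box 30 x 46 mm, 80 mm tall, black ends, weighted foot 38 x 46 mm; on top a black tab (44 wide, 12 thick, 76 to 120 mm up) with a 28 mm eyelet. 0.10 to 0.20 kg, brittle: cracks at 90 N squeeze or 40 N knock. Origin: centre of underside; z up, x along the eyelet's axis (38 mm way), y across the 46 mm. Starts on the left hook, inside case1, or absent (None).
- case2_eye (a point): Centre of the 28 mm eyelet of case2, 98 mm above the case's underside; axes as the case's.
- case3: Third headshell case: clear box 30 x 46 mm, 80 mm tall, black ends, weighted foot 38 x 46 mm; on top a black tab (44 wide, 12 thick, 76 to 120 mm up) with a 28 mm eyelet. 0.10 to 0.20 kg, brittle: cracks at 90 N squeeze or 40 N knock. Origin: centre of underside; z up, x along the eyelet's axis (38 mm way), y across the 46 mm. Starts on the shelf, or absent (None).
- case3_eye (a point): Centre of the 28 mm eyelet of case3, 98 mm above the case's underside; axes as the case's.
- case4: Fourth headshell case: clear box 30 x 46 mm, 80 mm tall, black ends, weighted foot 38 x 46 mm; on top a black tab (44 wide, 12 thick, 76 to 120 mm up) with a 28 mm eyelet. 0.10 to 0.20 kg, brittle: cracks at 90 N squeeze or 40 N knock. Origin: centre of underside; z up, x along the eyelet's axis (38 mm way), y across the 46 mm. Starts on the shelf, beyond case3, or absent (None).
- case4_eye (a point): Centre of the 28 mm eyelet of case4, 98 mm above the case's underside; axes as the case's.
- dish: White ceramic dish, 90 mm across, 24 mm tall, loose. Origin under its centre. Bystander.
- screwdriver: Small steel screwdriver with a black handle, 130 mm long, lying along its x. Bystander.
- gauge: Red plastic stylus balance gauge, 100 x 34 mm, 39 mm tall, loose. Bystander.
- headshell: Black headshell, about 55 x 20 mm, 16 mm tall, loose on the shelf. Bystander.
- brush: Record brush with a dark wooden back, 36 x 110 mm, 24 mm tall, loose. Bystander.
- puck: Aluminium record adaptor, 38 mm across, 18 mm tall, loose. Bystander.
- tray: Grey plastic cartridge tray (130 x 120 mm, 36 mm tall, fixed) with a clear flap lying shut on it (top at 40 mm), standing under the left hook. Origin under its centre. Left alone.
There are look-alikes about, which are no part of the job. What is shaped like the case1 but green is not meant.

How it is judged:
On the way, in this order (a step that is already met when the one before it is completed fails the run):
1. the right hook is unfolded all the way out (value of joint right_hook above 1.45 rad), for 0.3 s.
2. the left hook is empty: its cases are clear of it (distance between each of case1_eye, case2_eye and left_hook_mid above 0.13 m), for 0.3 s.
3. the left hook is folded flat against its board (value of joint left_hook below 0.12 rad), for 0.3 s.
At the end, for the whole second after the job is handed in: Every case hangs upright (0.3 rad), hardly swinging (0.15 m/s) with the right hook's arm through its eyelet (eyelet centre 20 to 155 mm along the arm, within 12 mm sideways, 0 to 14 mm below its axis), right hook out (above 1.45 rad), left hook folded flat (below 0.12 rad) (value of joint right_hook above 1.45 rad and value of joint left_hook below 0.12 rad and z of case1_eye in the frame of right_hook_mid between -0.06 and 0.075 m and y of case1_eye in the frame of right_hook_mid between -0.012 and 0.012 m and x of case1_eye in the frame of right_hook_mid between -0.014 and 0 m and angle between each of case1, case2, case3, case4's own z axis and vertical below 0.3 rad and linear speed of each of case1, case2, case3, case4 below 0.15 m/s and z of case2_eye in the frame of right_hook_mid between -0.06 and 0.075 m and y of case2_eye in the frame of right_hook_mid between -0.012 and 0.012 m and x of case2_eye in the frame of right_hook_mid between -0.014 and 0 m and z of case3_eye in the frame of right_hook_mid between -0.06 and 0.075 m and y of case3_eye in the frame of right_hook_mid between -0.012 and 0.012 m and x of case3_eye in the frame of right_hook_mid between -0.014 and 0 m and z of case4_eye in the frame of right_hook_mid between -0.06 and 0.075 m and y of case4_eye in the frame of right_hook_mid between -0.012 and 0.012 m and x of case4_eye in the frame of right_hook_mid between -0.014 and 0 m); the robot touches nothing.
It fails at once if a case is squeezed by the fingers with more than 90 N (contact force between the fingers and case1 above 90 N or contact force between the fingers and case2 above 90 N or contact force between the fingers and case3 above 90 N or contact force between the fingers and case4 above 90 N).
It fails at once if a case is pressed or knocked against a hook, a board or another case with more than 40 N (contact force between any of case1, case2, case3, case4 and left_board above 40 N or contact force between any of case1, case2, case3, case4 and right_board above 40 N or contact force between case1 and case2 above 40 N or contact force between any of case1, case2 and case3 above 40 N or contact force between any of case1, case2, case3 and case4 above 40 N).
It fails at once if one of the other things on the shelf is moved more than 3 cm (distance of any of dish, screwdriver, gauge, headshell, brush, puck from where it was at the start of the episode above 0.03 m).
Of case2, case3, case4 only 1 to 2 are there at a start; the rules pass over those that are not, and their reading is None.
At some moment in a run one of case3, case4 may be knocked a few centimetres aside while the robot is not near it.
It also fails if it takes over 210 s, if anything falls off the work surface, if the arm or the gripper's body presses on something with over 40 N, if the wrist force passes 120 N, or if a joint passes its speed limit or range.

## Working session

There is one attempt and no reset: what is moved stays moved. The work goes in short steps, Python scripts to look and compute and a tool call to move; the robot and the scene stay as the last step left them, time stands still between calls to the robot, and variables do not carry over. Pictures are saved under pics/ and viewed, and the job is handed in when it is done.

Besides the shell and the picture viewer there is one more tool, called after "Emit:" by a JSON object that holds its "name" and its "arguments". jog_arm: Moves the arm, as the interface text tells. Its arguments: {"type":"object","properties":{"steps":{"type":"array"},"gripper":{"type":"number"},"newtons":{"type":"number"}},"required":["steps"]}

```bash
ls; mkdir -p pics; cat > h.py <<'E'
import numpy as np, cv2
from station import ctrl
def snap(tag):
    r={}
    for n in("side","top"):
        d=ctrl.get_image(n); r[n]=d
        cv2.imwrite(f"pics/{tag}_{n}.png",d["frame"][:,:,::-1])
        np.savez(f"pics/{tag}_{n}.npz",**{k:np.asarray(v) for k,v in d.items()})
    return r
def load(tag,n): return dict(np.load(f"pics/{tag}_{n}.npz"))
def pt(d,u,v,z=None):
    z=d["range_z"][int(v),int(u)] if z is None else z
    p=np.array([(u-d["cx"])/d["fx"]*z,(v-d["cy"])/d["fy"]*z,z,1]); return (d["extrinsics"]@p)[:3]
def proj(d,P):
    p=np.linalg.inv(d["extrinsics"])@np.append(P,1); return np.array([d["fx"]*p[0]/p[2]+d["cx"],d["fy"]*p[1]/p[2]+d["cy"]])
def crop(tag,n,u0,v0,u1,v1,s,out):
    im=cv2.imread(f"pics/{tag}_{n}.png")[v0:v1,u0:u1]; cv2.imwrite(f"pics/{out}.png",cv2.resize(im,None,fx=s,fy=s,interpolation=cv2.INTER_CUBIC))
E
python3 - <<'E'
from h import *
r=snap("a")
for n in r: print(n,r[n]["extrinsics"].round(3).tolist(),r[n]["fx"])
o=ctrl.get_obs(); print({k:np.round(v,3) for k,v in o.items()})
E
```

```text
pics
side [[0.891, -0.298, 0.343, 0.137], [-0.455, -0.596, 0.662, -0.838], [0.007, -0.746, -0.666, 1.074], [0.0, 0.0, 0.0, 1.0]] 499.2430358497437
top [[0.005, -0.982, 0.191, 0.394], [-1.0, -0.001, 0.025, -0.007], [-0.024, -0.191, -0.981, 1.159], [0.0, 0.0, 0.0, 1.0]] 425.8164144899514
{'t': np.float64(0.1), 'q': array([ 1.158,  0.053,  1.614,  0.   ,  1.476, -0.119]), 'dq': array([ 0.001, -0.001, -0.002,  0.001, -0.001, -0.   ]), 'effort': array([ 0.0000e+00, -3.9490e+01, -3.7136e+01, -0.0000e+00,  4.0000e-03,
       -0.0000e+00]), 'tool_pos': array([0.181, 0.598, 0.23 ]), 'tool_rot': array([-4.600e-01, -3.107e+00,  3.000e-03]), 'contact_force': array([-0.55 , -0.958, -0.304]), 'wrist_torque': array([0.007, 0.023, 0.048]), 'opening': np.float64(0.085)}
```

View pics/a_side.png

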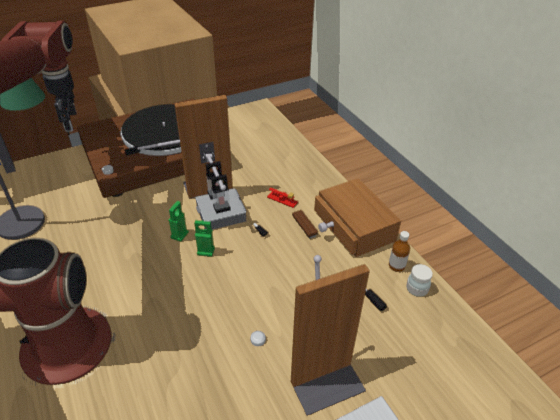

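View pics/a_top.png

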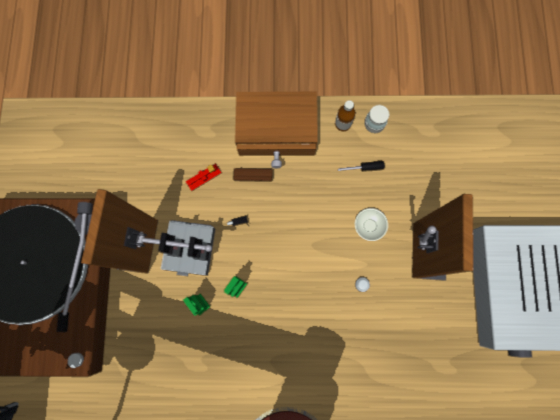

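```bash
python3 - <<'E'
from h import *
crop("a","top",70,170,270,330,4,"c1"); crop("a","side",160,90,290,270,4,"c2"); crop("a","top",330,130,530,290,4,"c3"); crop("a","side",280,240,400,420,3,"c4")
E
```

```text
(no output)
```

View pics/c1.png

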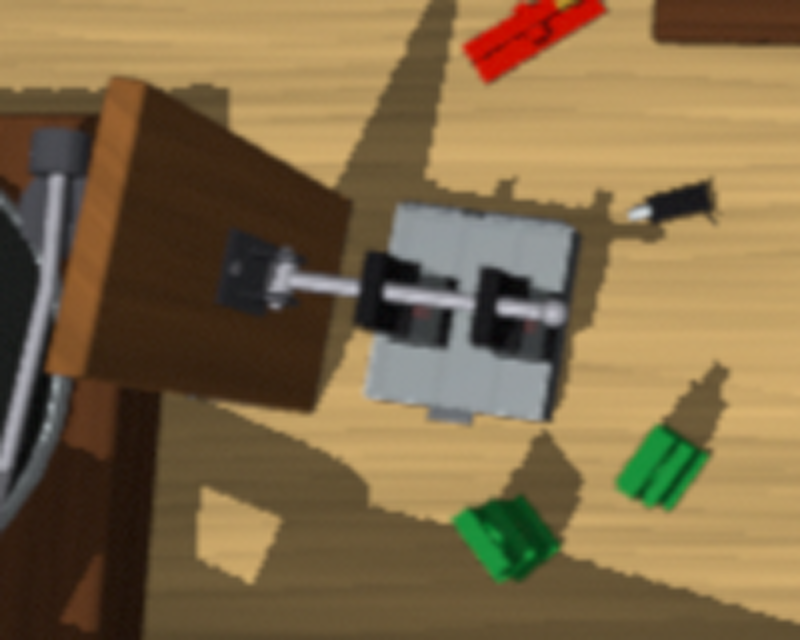

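View pics/c2.png

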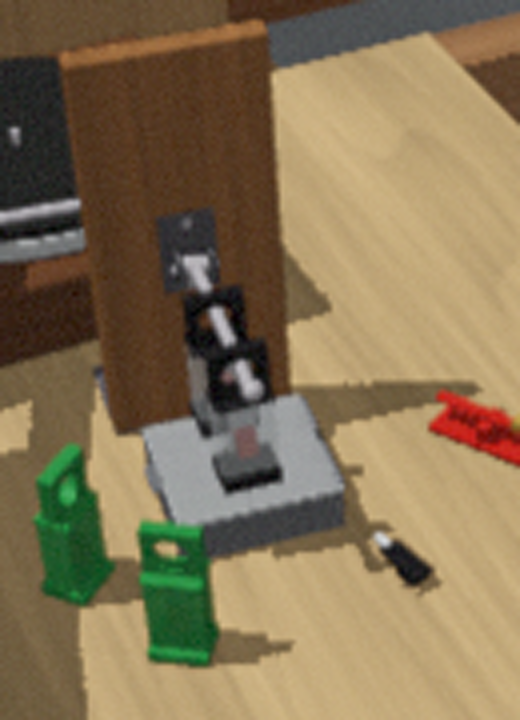

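View pics/c3.png

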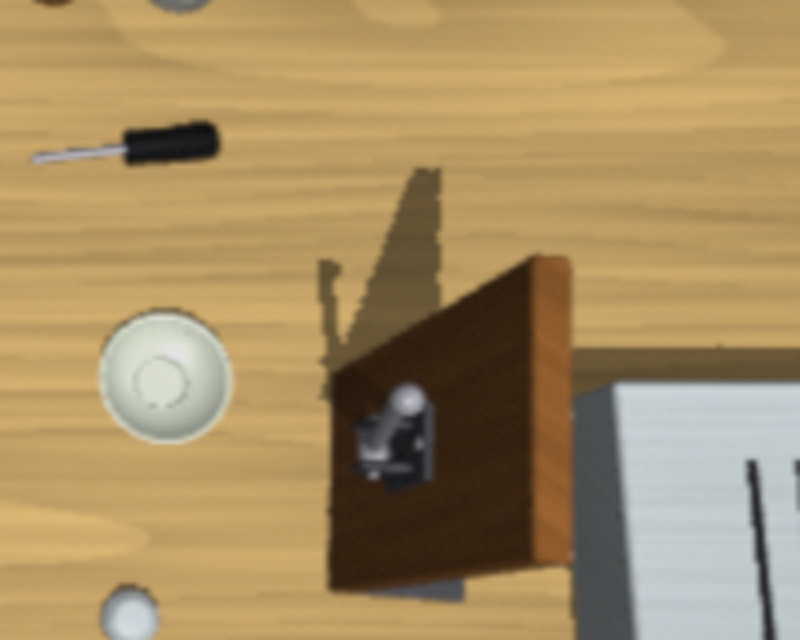

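View pics/c4.png

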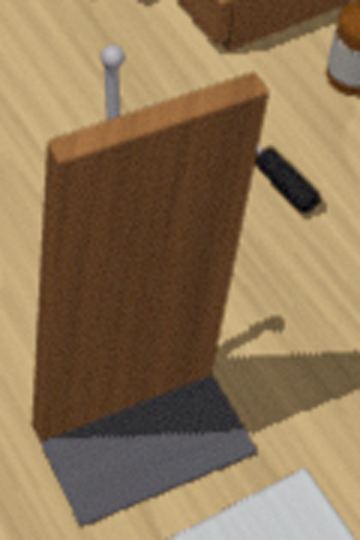

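```bash
python3 - <<'E'
from h import *
T=load("a","top");S=load("a","side")
def ptsbox(d,u0,u1,v0,v1):
    return np.array([pt(d,u,v) for u in range(u0,u1) for v in range(v0,v1)])
def plane(P):
    c=P.mean(0);
    for _ in range(3):
        u,s,vt=np.linalg.svd(P-c,full_matrices=False); n=vt[2]; r=abs((P-c)@n); P=P[r<max(.002,2*np.median(r))]; c=P.mean(0)
    return n,c,len(P),np.median(r)
for nm,d,b in [("L top",T,(105,140,205,228)),("L side",S,(205,228,110,140)),("L side low",S,(185,200,150,185)),("R top",T,(440,462,215,265)),("R side back",S,(300,350,290,370))]:
    P=ptsbox(d,*b); n,c,k,r=plane(P); print(nm,n.round(3),c.round(4),k,r.round(4), "yaw-normal",np.degrees(np.arctan2(n[1],n[0])).round(2))
for nm,d,u,v in [("Lnose top",T,208,248),("Lnose side",S,222,184+3),("R nose top",T,432,232),("R nose side",S,317,259),("case1 tab top",T,192,243),("c2",T,165,241)]:
    print(nm,pt(d,u,v).round(4))
crop("a","top",120,215,220,280,8,"c5"); crop("a","side",190,135,250,220,8,"c6");crop("a","side",0,300,120,400,5,"c7")
crop("a","top",400,210,460,260,10,"c8")
E
```

```text
L top [-0.984 -0.008 -0.176] [0.5628 0.3602 0.2455] 760 0.0123 yaw-normal -179.52
L side [-0.853  0.472  0.224] [0.5595 0.3571 0.2634] 630 0.0157 yaw-normal 151.06
L side low [ 0.933 -0.345 -0.104] [0.4747 0.3701 0.125 ] 525 0.0121 yaw-normal -20.29
R top [-0.073 -0.997  0.001] [ 0.508  -0.3381  0.2833] 1093 0.0004 yaw-normal -94.19
R side back [ 0.074  0.997 -0.   ] [ 0.5056 -0.3578  0.1909] 3384 0.0006 yaw-normal 85.74
Lnose top [0.4998 0.1788 0.1846]
Lnose side [0.4987 0.1779 0.1794]
R nose top [ 0.5154 -0.284   0.3366]
R nose side [ 0.5174 -0.2892  0.3364]
case1 tab top [0.511  0.2159 0.187 ]
c2 [0.5166 0.2816 0.1776]
```

View pics/c5.png

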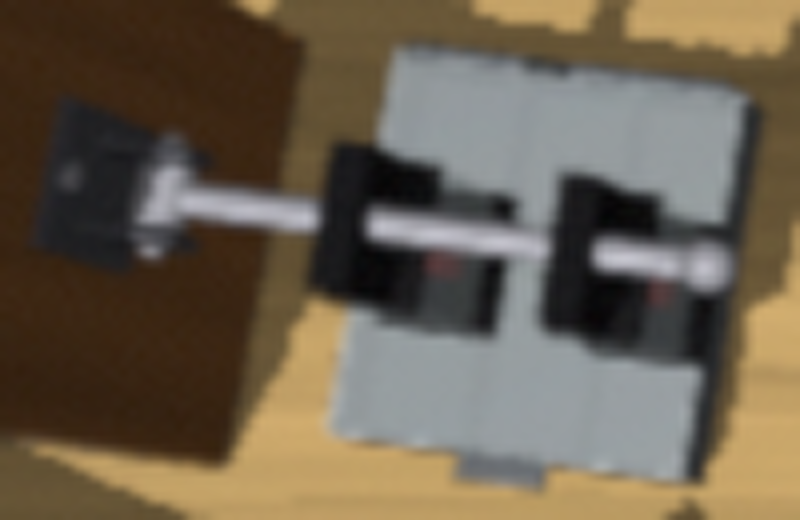

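View pics/c6.png

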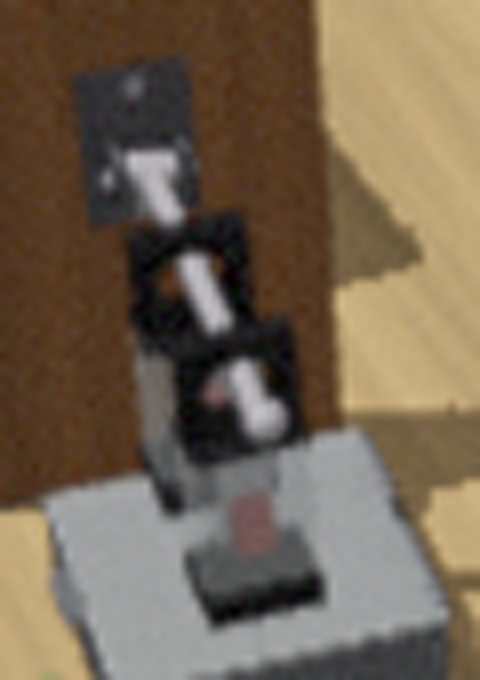

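View pics/c7.png

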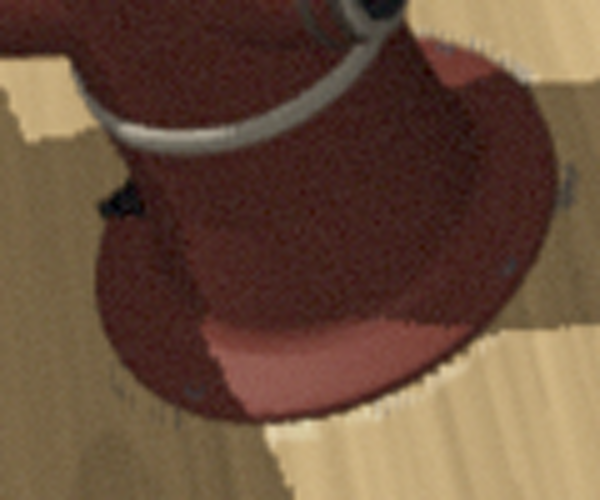

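View pics/c8.png

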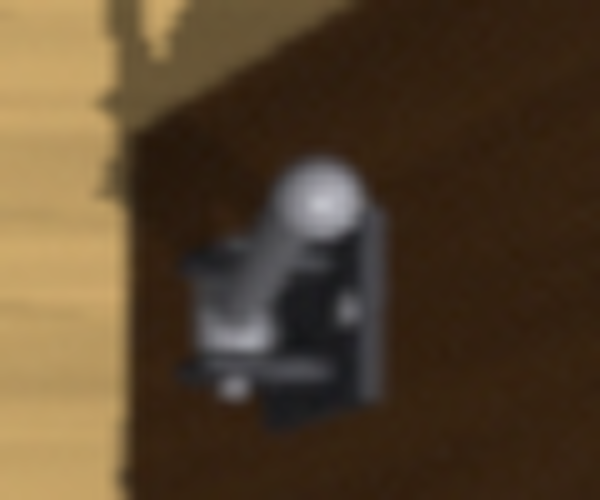

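```bash
cat >> h.py <<'E'
def tri(T,a,S,b):
    A=[];B=[]
    M=np.zeros((3,3));w=np.zeros(3);R=[]
    for d,(u,v) in((T,a),(S,b)):
        o=d["extrinsics"][:3,3]; r=pt(d,u,v,1.0)-o; r/=np.linalg.norm(r); Q=np.eye(3)-np.outer(r,r); M+=Q; w+=Q@o; R.append((o,r))
    p=np.linalg.solve(M,w); return p,[np.linalg.norm(np.cross(p-o,r)) for o,r in R]
def ptsbox(d,u0,u1,v0,v1):
    return np.array([pt(d,u,v) for u in range(u0,u1) for v in range(v0,v1)])
def plane(P):
    c=P.mean(0)
    for _ in range(3):
        u,s,vt=np.linalg.svd(P-c,full_matrices=False); n=vt[2]; r=abs((P-c)@n); P=P[r<max(.002,2*np.median(r))]; c=P.mean(0)
    return n,c,len(P),np.median(r)
E
python3 - <<'E'
from h import *
T=load("a","top");S=load("a","side")
for nm,d,b in [("L top",T,(108,140,252,264)),("L side",S,(183,222,110,135))]:
    n,c,k,r=plane(ptsbox(d,*b)); print(nm,n.round(3),c.round(4),k,r.round(4))
print("Lnose",tri(T,(208.75,248.1),S,(223.5,187.25)))
print("Rnose",tri(T,(432.1,230.0),S,(317.3,259)))
# arm points
for u,v in [(145,240),(155,241.5),(172,243.5),(180,244.3),(188,245),(197,246.5),(203,247.3)]: print("arm top",u,pt(T,u,v).round(4))
# tabs top surface: top view
for u,v in [(163.5,236),(163,248),(164,242),(193,240),(190,254),(192,247)]: print("tab",u,v,pt(T,u,v).round(4))
# right hinge
for u,v in [(423.5,243),(424,240),(427,236)]: print("rh",pt(T,u,v).round(4))
E
```

```text
L top [-0.996 -0.025 -0.086] [0.4772 0.3721 0.1856] 384 0.0073
L side [-0.124 -0.992 -0.008] [0.5221 0.3678 0.2763] 722 0.0016
Lnose (array([0.50169001, 0.17810168, 0.17707528]), [np.float64(0.0013841450181918016), np.float64(0.0013841450181919374)])
Rnose (array([ 0.52015788, -0.28612068,  0.3318857 ]), [np.float64(0.0001265544766276261), np.float64(0.00012655447662762056)])
arm top 145 [0.5195 0.3303 0.173 ]
arm top 155 [0.5157 0.3056 0.1757]
arm top 172 [0.5111 0.2654 0.1754]
arm top 180 [0.5093 0.2466 0.1751]
arm top 188 [0.5064 0.2251 0.1861]
arm top 197 [0.504  0.206  0.1774]
arm top 203 [0.5015 0.1907 0.1837]
tab 163.5 236 [0.5273 0.2835 0.1853]
tab 163 248 [0.5    0.2846 0.1799]
tab 164 242 [0.5144 0.284  0.177 ]
tab 193 240 [0.5182 0.2143 0.1849]
tab 190 254 [0.4861 0.2206 0.1816]
tab 192 247 [0.5018 0.2155 0.1866]
rh [ 0.5135 -0.3171  0.1762]
rh [ 0.5143 -0.3034  0.2242]
rh [ 0.5149 -0.2911  0.284 ]
```

Emit:
{"name": "jog_arm", "arguments": {"steps": [{"dz":1,"twist":-1},{"dz":2,"twist":-2},{"dz":3,"twist":-3},{"dz":3.7,"twist":-4},{"dz":3.7,"dx":0.6,"dy":-0.7,"twist":-5}], "gripper": 0, "newtons": 20}}

```text
validation failed for argument at $.st...
```

Emit:
{"name": "jog_arm", "arguments": {"steps": [{"dx":0.0,"dy":0.0,"dz":1.0,"twist":-1.0},{"dx":0.0,"dy":0.0,"dz":2.0,"twist":-2.0},{"dx":0.0,"dy":0.0,"dz":3.0,"twist":-3.0}], "gripper": 0, "newtons": 20}}

```text
t: 0.48
tool_pos: [0.1806, 0.5973, 0.4113]
tool_rot: [-1.256, -2.878, 0.004]
contact_force: [0.4, 0.1, -1.3]
opening: 0.0856
```

Emit:
{"name": "jog_arm", "arguments": {"steps": [{"dx":0.3,"dy":-0.6,"dz":0.3,"twist":-1.0},{"dx":0.7,"dy":-1.4,"dz":0.5,"twist":-2.0},{"dx":1.1,"dy":-2.3,"dz":0.6,"twist":-3.0},{"dx":1.5,"dy":-3.2,"dz":0.6,"twist":-4.0},{"dx":1.9,"dy":-4.1,"dz":0.6,"twist":-4.7}]}}

```text
t: 1.1
tool_pos: [0.2949, 0.3496, 0.4468]
tool_rot: [-2.303, -2.134, 0.004]
contact_force: [0.7, 0.2, 0.5]
opening: 0.0855
```

Emit:
{"name": "jog_arm", "arguments": {"steps": [{"dx":0.3,"dy":-0.9,"dz":0.0,"twist":0.0},{"dx":0.7,"dy":-1.8,"dz":0.0,"twist":0.0},{"dx":1.1,"dy":-2.7,"dz":0.0,"twist":0.0},{"dx":1.5,"dy":-3.6,"dz":0.0,"twist":0.0},{"dx":1.9,"dy":-4.5,"dz":0.0,"twist":0.0}]}}

```text
t: 1.72
tool_pos: [0.4091, 0.0777, 0.4465]
tool_rot: [-2.303, -2.134, 0.003]
contact_force: [0.7, 0.3, 0.1]
opening: 0.085
```

Emit:
{"name": "jog_arm", "arguments": {"steps": [{"dx":0.3,"dy":-1.0,"dz":0.0,"twist":0.0},{"dx":0.6,"dy":-2.0,"dz":0.0,"twist":0.0},{"dx":0.9,"dy":-3.0,"dz":0.0,"twist":0.0},{"dx":1.2,"dy":-4.0,"dz":0.0,"twist":0.0},{"dx":1.5,"dy":-5.0,"dz":0.0,"twist":0.0}]}}

```text
t: 2.35
tool_pos: [0.4985, -0.222, 0.446]
tool_rot: [-2.304, -2.133, 0.003]
contact_force: [0.9, 0.2, -0.1]
opening: 0.0857
```

Emit:
{"name": "jog_arm", "arguments": {"steps": [{"dx":0.3,"dy":-1.0,"dz":0.0,"twist":0.0},{"dx":0.33,"dy":-1.06,"dz":-0.2,"twist":0.0},{"dx":0.33,"dy":-1.06,"dz":-0.8,"twist":0.0},{"dx":0.33,"dy":-1.06,"dz":-0.8,"twist":0.0}]}}

```text
t: 2.85
tool_pos: [0.5172, -0.2843, 0.3936]
tool_rot: [-2.297, -2.128, 0.005]
contact_force: [-0.8, -0.7, -0.9]
opening: 0.0853
```

```bash
python3 - <<'E'
from h import *
snap("b"); print(ctrl.get_obs()["tool_pos"])
crop("b","top",380,180,520,290,5,"d1"); crop("b","side",270,180,380,320,5,"d2")
E
```

```text
[ 0.51821085 -0.28482479  0.39841153]
```

View pics/d1.png

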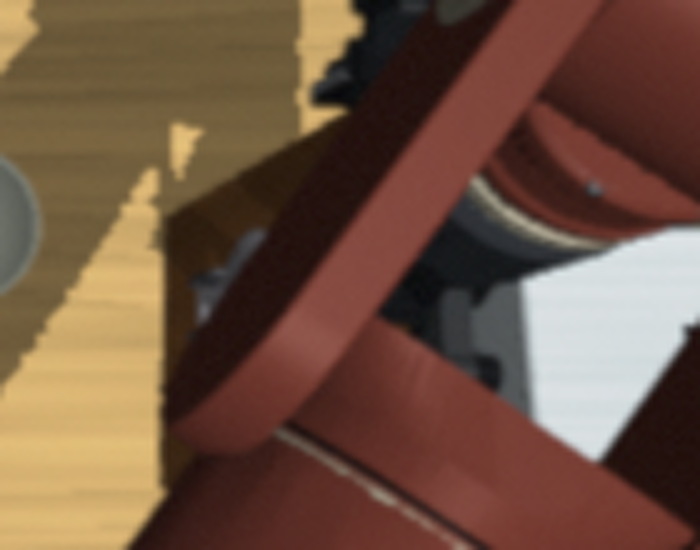

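View pics/d2.png

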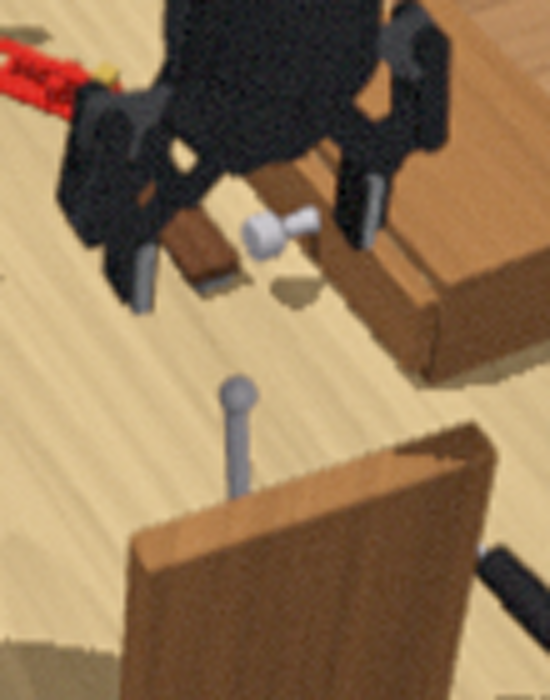

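View pics/b_top.png

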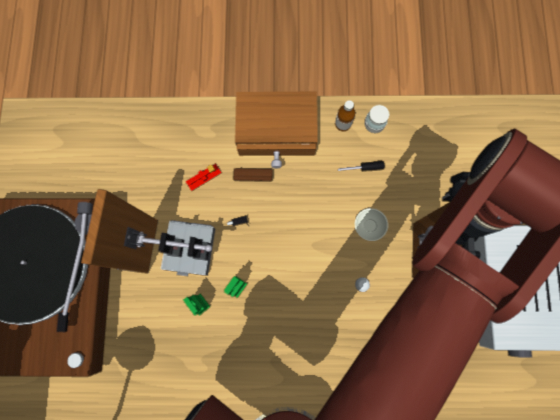

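Emit:
{"name": "jog_arm", "arguments": {"steps": [{"dx":0.02,"dy":-0.02,"dz":-0.7,"twist":0.0},{"dx":0.02,"dy":-0.02,"dz":-1.4,"twist":0.0},{"dx":0.02,"dy":-0.02,"dz":-1.4,"twist":0.0}]}}

```text
t: 3.32
tool_pos: [0.5185, -0.2848, 0.3121]
tool_rot: [-2.298, -2.131, 0.005]
contact_force: [-0.3, -0.0, -0.4]
opening: 0.0857
```

Emit:
{"name": "jog_arm", "arguments": {"steps": [{"dx":0.0,"dy":0.0,"dz":0.0,"twist":0.0},{"dx":0.0,"dy":0.0,"dz":0.0,"twist":0.0},{"dx":0.0,"dy":0.0,"dz":0.0,"twist":0.0},{"dx":0.0,"dy":0.0,"dz":0.0,"twist":0.0},{"dx":0.0,"dy":0.0,"dz":0.0,"twist":0.0}], "gripper": 255, "newtons": 20}}

```text
t: 3.95
tool_pos: [0.5207, -0.2851, 0.3136]
tool_rot: [-2.302, -2.136, -0.002]
contact_force: [7.6, -0.8, 1.1]
opening: 0.0144
```

Emit:
{"name": "jog_arm", "arguments": {"steps": [{"dx":0.0,"dy":0.0,"dz":0.0,"twist":0.0},{"dx":0.0,"dy":0.0,"dz":0.0,"twist":0.0},{"dx":0.0,"dy":0.0,"dz":0.0,"twist":0.0},{"dx":0.0,"dy":0.0,"dz":0.0,"twist":0.0}]}}

```text
t: 4.45
tool_pos: [0.5209, -0.2851, 0.3137]
tool_rot: [-2.302, -2.136, -0.002]
contact_force: [2.9, 0.4, -0.5]
opening: 0.0137
```

```bash
python3 - <<'E'
import numpy as np
f=lambda t:np.array([165*np.sin(t)-3*np.cos(t),165*np.cos(t)+3*np.sin(t)])
p=f(.2)
for t in np.linspace(.2,1.58,11):
    d,z=f(t)-p; print(round(t,2),"dx %.2f dy %.2f dz %.2f"%(d*.073/60,d*.997/60,z/60))
E
```

```text
0.2 dx 0.00 dy 0.00 dz 0.00
0.34 dx 0.03 dy 0.37 dz -0.09
0.48 dx 0.05 dy 0.72 dz -0.24
0.61 dx 0.08 dy 1.04 dz -0.43
0.75 dx 0.10 dy 1.34 dz -0.66
0.89 dx 0.12 dy 1.60 dz -0.94
1.03 dx 0.13 dy 1.83 dz -1.24
1.17 dx 0.15 dy 2.00 dz -1.58
1.3 dx 0.16 dy 2.14 dz -1.93
1.44 dx 0.16 dy 2.22 dz -2.30
1.58 dx 0.16 dy 2.25 dz -2.68
```

Emit:
{"name": "jog_arm", "arguments": {"steps": [{"dx":0.03,"dy":0.37,"dz":-0.09,"twist":0.0},{"dx":0.05,"dy":0.72,"dz":-0.24,"twist":0.0},{"dx":0.08,"dy":1.04,"dz":-0.43,"twist":0.0},{"dx":0.1,"dy":1.34,"dz":-0.66,"twist":0.0},{"dx":0.12,"dy":1.6,"dz":-0.94,"twist":0.0}]}}

```text
t: 5.08
tool_pos: [0.5282, -0.1875, 0.2568]
tool_rot: [-2.302, -2.137, -0.003]
contact_force: [1.9, -2.5, -1.2]
opening: 0.0139
```

Emit:
{"name": "jog_arm", "arguments": {"steps": [{"dx":0.01,"dy":0.23,"dz":-0.3,"twist":0.0},{"dx":0.03,"dy":0.4,"dz":-0.64,"twist":0.0},{"dx":0.04,"dy":0.54,"dz":-0.99,"twist":0.0},{"dx":0.04,"dy":0.62,"dz":-1.36,"twist":0.0},{"dx":0.04,"dy":0.64,"dz":-1.6,"twist":0.0}]}}

```text
t: 5.7
tool_pos: [0.5311, -0.1484, 0.1593]
tool_rot: [-2.302, -2.137, -0.005]
contact_force: [3.5, -0.3, 1.2]
opening: 0.0137
```

```bash
python3 - <<'E'
from h import *
snap("c"); o=ctrl.get_obs();print(o["tool_pos"],o["contact_force"],o["opening"])
crop("c","side",250,200,390,330,5,"e2")
E
```

```text
[ 0.53108314 -0.14823554  0.15932162] [ 4.47895463  0.37867634 -1.22456347] 0.01381273452792602
```

View pics/e2.png

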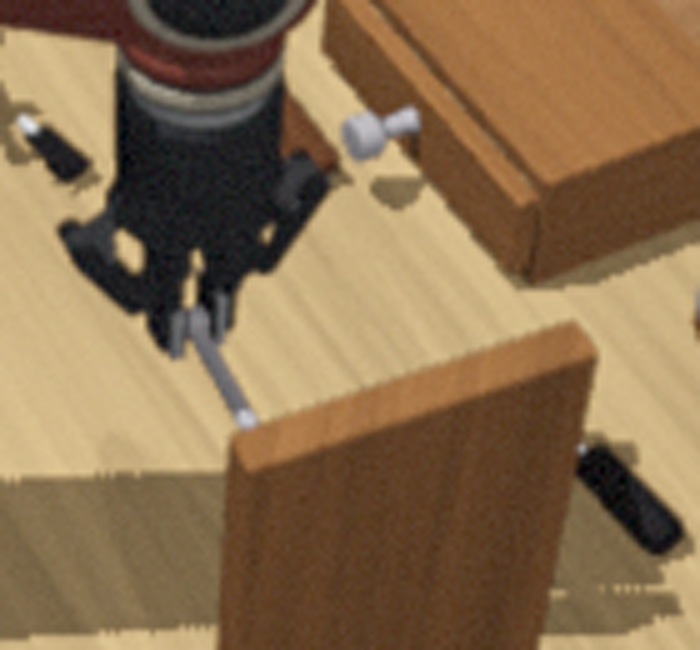

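Emit:
{"name": "jog_arm", "arguments": {"steps": [{"dx":0.0,"dy":0.0,"dz":-0.07,"twist":0.0},{"dx":0.0,"dy":0.0,"dz":-0.14,"twist":0.0},{"dx":0.0,"dy":0.0,"dz":-0.14,"twist":0.0}]}}

```text
t: 6.18
tool_pos: [0.5315, -0.1484, 0.1553]
tool_rot: [-2.302, -2.137, -0.006]
contact_force: [-8.4, 3.6, 20.5]
opening: 0.014
```

Emit:
{"name": "jog_arm", "arguments": {"steps": [{"dx":0.0,"dy":0.0,"dz":0.05,"twist":0.0},{"dx":0.0,"dy":0.0,"dz":0.05,"twist":0.0},{"dx":0.0,"dy":0.0,"dz":0.05,"twist":0.0},{"dx":0.0,"dy":0.0,"dz":0.05,"twist":0.0}], "gripper": 0}}

```text
t: 6.68
tool_pos: [0.531, -0.1482, 0.1573]
tool_rot: [-2.3, -2.136, -0.005]
contact_force: [0.2, -0.3, 0.3]
opening: 0.0848
```

Emit:
{"name": "jog_arm", "arguments": {"steps": [{"dx":0.0,"dy":0.0,"dz":0.3,"twist":0.0},{"dx":0.0,"dy":0.0,"dz":0.9,"twist":0.0},{"dx":0.0,"dy":0.5,"dz":1.6,"twist":0.0},{"dx":-0.1,"dy":1.4,"dz":2.0,"twist":-0.1},{"dx":-0.1,"dy":2.4,"dz":2.0,"twist":-0.3}]}}

```text
t: 7.3
tool_pos: [0.5263, -0.0034, 0.2824]
tool_rot: [2.358, 2.071, 0.013]
contact_force: [0.5, 0.2, -0.1]
opening: 0.0856
```

```bash
python3 - <<'E'
from h import *
snap("d"); o=ctrl.get_obs();print(o["t"],o["tool_pos"],o["tool_rot"],o["contact_force"],o["opening"])
crop("d","side",250,200,390,330,5,"f2"); crop("d","top",330,180,470,290,5,"f1")
E
```

```text
7.4 [5.25126917e-01 2.03808803e-04 2.79816418e-01] [-2.35026436 -2.08275744 -0.00990069] [-0.10025961 -0.53512862  0.77707469] 0.08544533740954999
```

View pics/f2.png

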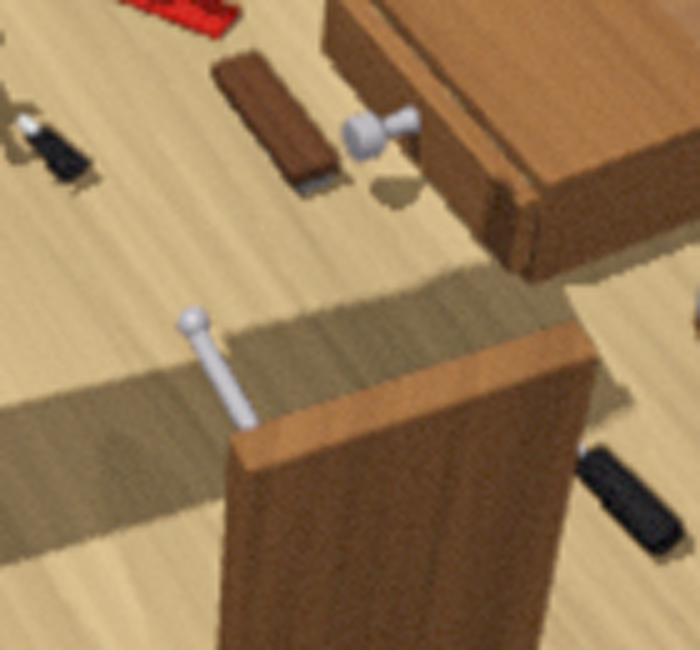

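View pics/f1.png

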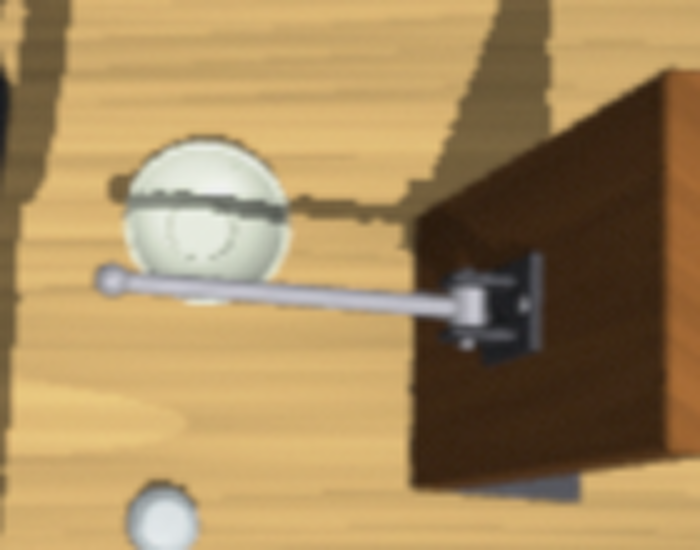

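View pics/d_side.png

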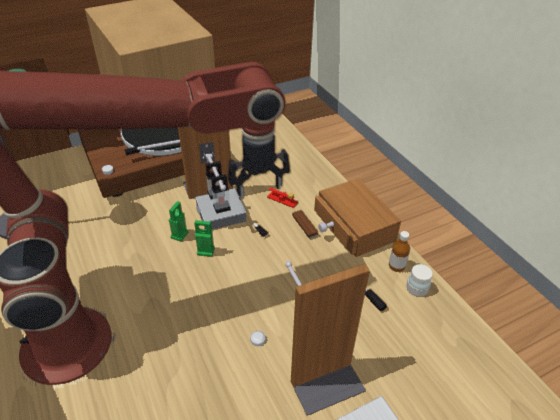

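```bash
python3 - <<'E'
from h import *
T=load("d","top");S=load("d","side")
p,r=tri(T,(352,236.2),S,(288.6,263.8)); print("Rnose",p,r)
o=np.array([.073,.997])
for u,v in [(358,237),(370,238),(385,239.2),(400,240.6),(412,241)]: print(pt(T,u,v).round(4))
print("d face",(p[:2]-[.508,-.3381])@o)
# left cases fresh
crop("d","top",140,220,220,270,10,"g1"); crop("d","side",190,135,250,220,8,"g2")
E
```

```text
Rnose [ 0.52993077 -0.15384068  0.17795769] [np.float64(0.0012405748181961336), np.float64(0.0012405748181959287)]
[ 0.5271 -0.1674  0.1765]
[ 0.5251 -0.1954  0.1745]
[ 0.5224 -0.2299  0.174 ]
[ 0.5189 -0.2634  0.1771]
[ 0.5184 -0.2919  0.1735]
d face 0.1853074902458584
```

View pics/g1.png

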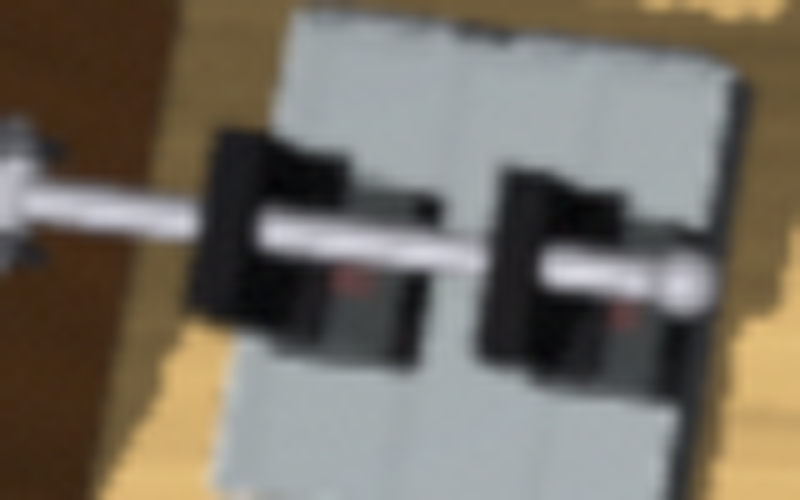

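View pics/g2.png

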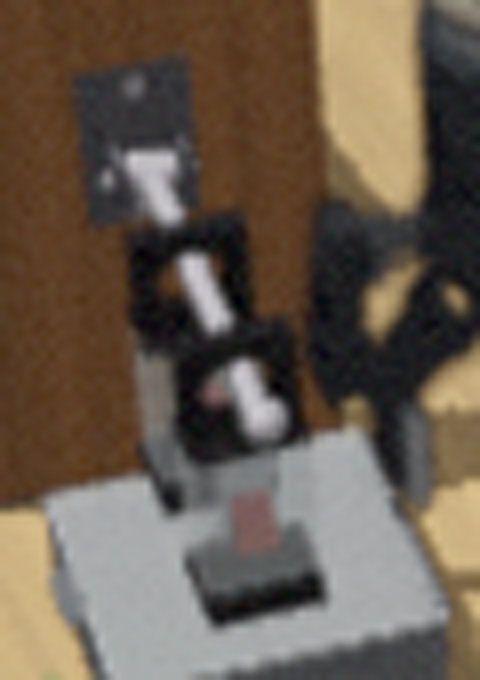

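```bash
python3 - <<'E'
from h import *
T=load("d","top");S=load("d","side")
def onz(d,u,v,z):
    o=d["extrinsics"][:3,3]; r=pt(d,u,v,1.)-o; return o+r*(z-o[2])/r[2]
print("case1 front top edge",tri(T,(193.7,246.8),S,(219.4,177.9)))
print("case2 front top edge",tri(T,(165.3,242.7),S,(213.5,163.6)))
print("c1 top ctr",onz(T,191.4,246.5,.185),"c2",onz(T,163.1,242.4,.184))
E
```

```text
case1 front top edge (array([0.50364816, 0.2113661 , 0.1859339 ]), [np.float64(0.0013945221477566403), np.float64(0.0013945221477567613)])
case2 front top edge (array([0.51245529, 0.27690697, 0.18910364]), [np.float64(0.0012415904495803568), np.float64(0.001241590449580313)])
c1 top ctr [0.50309829 0.21734857 0.185     ] c2 [0.51257217 0.28393742 0.184     ]
```

Emit:
{"name": "jog_arm", "arguments": {"steps": [{"dx":-0.1,"dy":0.8,"dz":0.0,"twist":0.0},{"dx":-0.15,"dy":1.7,"dz":0.0,"twist":0.0},{"dx":-0.25,"dy":2.6,"dz":0.0,"twist":0.0},{"dx":-0.33,"dy":3.4,"dz":0.0,"twist":0.0},{"dx":-0.33,"dy":3.62,"dz":0.0,"twist":0.0}]}}

```text
t: 8.02
tool_pos: [0.5051, 0.219, 0.2806]
tool_rot: [-2.347, -2.087, -0.011]
contact_force: [0.5, -0.4, -0.6]
opening: 0.0855
```

Emit:
{"name": "jog_arm", "arguments": {"steps": [{"dx":0.0,"dy":0.0,"dz":0.0,"twist":0.0},{"dx":0.0,"dy":0.0,"dz":0.0,"twist":0.0}]}}

```text
t: 8.28
tool_pos: [0.5055, 0.2178, 0.2808]
tool_rot: [-2.349, -2.085, -0.01]
contact_force: [-0.5, -0.4, 0.0]
opening: 0.0852
```

```bash
python3 - <<'E'
from h import *
snap("e"); o=ctrl.get_obs();print(o["t"],o["tool_pos"],o["tool_rot"])
crop("e","side",180,80,300,220,5,"g3"); crop("e","top",120,180,260,290,5,"g4")
E
```

```text
8.375 [0.50548611 0.21773631 0.28065503] [-2.34967048 -2.0845229  -0.01042858]
```

View pics/g3.png

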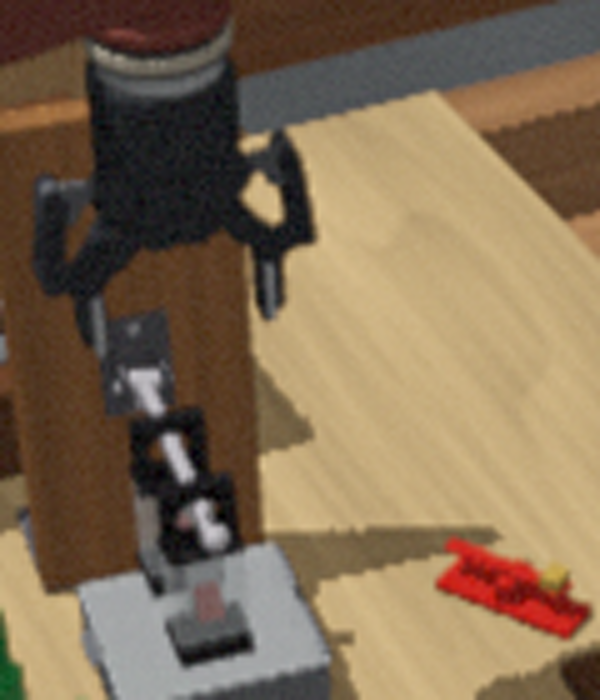

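View pics/g4.png

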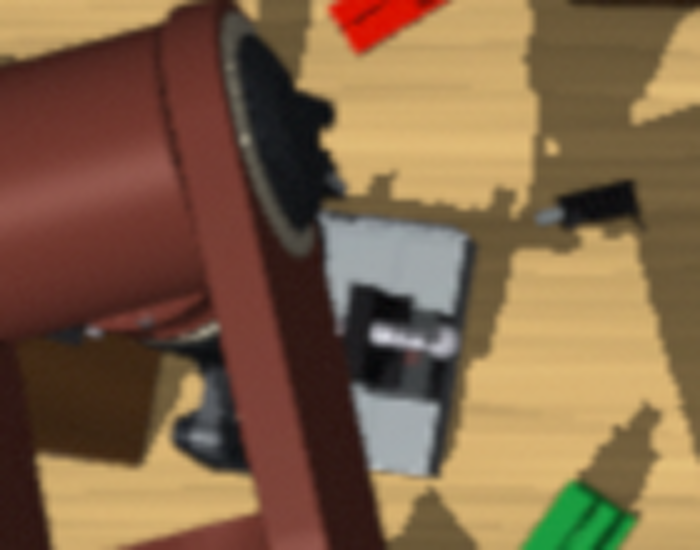

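View pics/e_side.png

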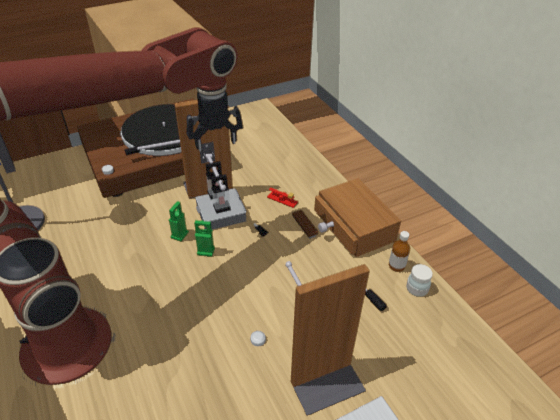

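View pics/e_top.png

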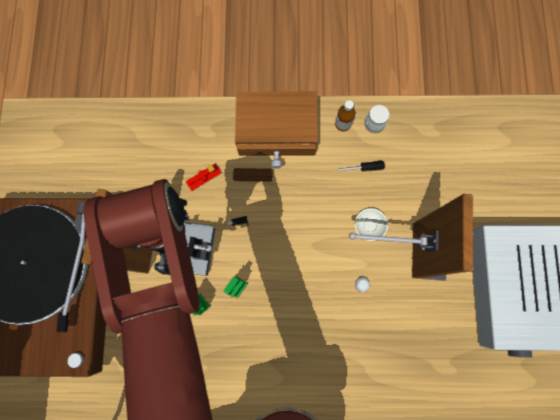

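```bash
python3 - <<'E'
from h import *
T=load("e","top"); S=load("e","side")
for u,v in [(130,195),(150,190),(125,240),(160,200),(180,250),(100,250),(120,220),(130,260)]: print(u,v,pt(T,u,v).round(3))
print(ctrl.get_obs()["q"].round(3))
E
```

```text
130 195 [0.529 0.213 0.59 ]
150 190 [0.536 0.185 0.591]
125 240 [0.468 0.22  0.578]
160 200 [0.519 0.167 0.602]
180 250 [0.454 0.143 0.575]
100 250 [0.452 0.244 0.6  ]
120 220 [0.492 0.221 0.598]
130 260 [0.475 0.373 0.145]
[ 0.27  -0.155  1.731  0.003  1.559  0.389]
```

Emit:
{"name": "jog_arm", "arguments": {"steps": [{"dx":0.0,"dy":0.0,"dz":-0.6,"twist":0.0},{"dx":0.0,"dy":0.0,"dz":-1.2,"twist":0.0},{"dx":0.0,"dy":0.0,"dz":-1.7,"twist":0.0},{"dx":0.0,"dy":0.0,"dz":-2.15,"twist":0.0},{"dx":0.0,"dy":0.0,"dz":-2.15,"twist":0.0}]}}

```text
t: 9.0
tool_pos: [0.5039, 0.2163, 0.149]
tool_rot: [-2.349, -2.081, -0.002]
contact_force: [-0.2, 0.9, -0.2]
opening: 0.0854
```

```bash
python3 - <<'E'
from h import *
snap("f"); o=ctrl.get_obs();print(o["t"],o["tool_pos"],o["contact_force"])
crop("f","side",180,110,270,220,6,"g5")
E
```

```text
9.1 [0.50604613 0.21722224 0.15252587] [-0.02500741  0.49497106  0.33842833]
```

View pics/g5.png

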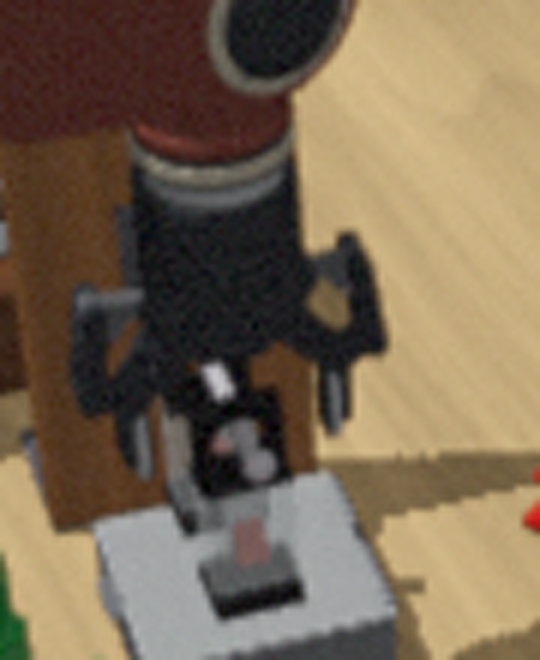

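Emit:
{"name": "jog_arm", "arguments": {"steps": [{"dx":0.0,"dy":0.0,"dz":0.0,"twist":0.0},{"dx":0.0,"dy":0.0,"dz":0.0,"twist":0.0},{"dx":0.0,"dy":0.0,"dz":0.0,"twist":0.0}], "gripper": 105, "newtons": 20}}

```text
t: 9.48
tool_pos: [0.5064, 0.2173, 0.1533]
tool_rot: [2.351, 2.083, 0.013]
contact_force: [-0.7, 0.0, -0.1]
opening: 0.0504
```

Emit:
{"name": "jog_arm", "arguments": {"steps": [{"dx":0.0,"dy":0.0,"dz":0.0,"twist":0.0},{"dx":0.0,"dy":0.0,"dz":0.0,"twist":0.0},{"dx":0.0,"dy":0.0,"dz":0.0,"twist":0.0},{"dx":0.0,"dy":0.0,"dz":0.0,"twist":0.0}], "gripper": 160, "newtons": 25}}

```text
t: 9.98
tool_pos: [0.5065, 0.2174, 0.1535]
tool_rot: [2.351, 2.084, 0.014]
contact_force: [0.5, -0.7, 1.2]
opening: 0.0433
```

```bash
python3 - <<'E'
from h import *
snap("g"); o=ctrl.get_obs();print(o["t"],o["tool_pos"],o["contact_force"],o["opening"])
crop("g","side",180,110,270,220,6,"g6")
E
```

```text
10.075 [0.50650656 0.21740462 0.15347364] [-0.68697734  0.72210347  1.6757652 ] 0.0435304879078091
```

View pics/g6.png

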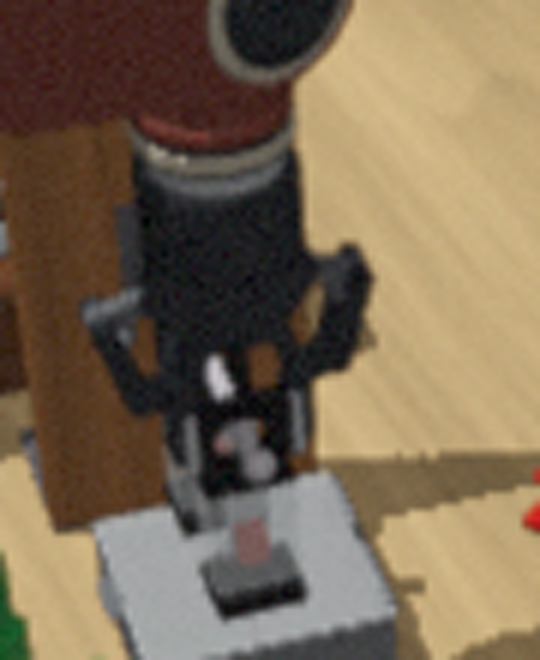

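Emit:
{"name": "jog_arm", "arguments": {"steps": [{"dx":0.0,"dy":0.0,"dz":0.1,"twist":0.0},{"dx":0.0,"dy":0.0,"dz":0.2,"twist":0.0},{"dx":0.0,"dy":0.0,"dz":0.2,"twist":0.0},{"dx":0.0,"dy":0.0,"dz":0.2,"twist":0.0}]}}

```text
t: 10.58
tool_pos: [0.5064, 0.2174, 0.1653]
tool_rot: [2.351, 2.083, 0.013]
contact_force: [0.1, -0.9, -2.0]
opening: 0.0434
```

```bash
python3 - <<'E'
from h import *
snap("h"); o=ctrl.get_obs();print(o["t"],o["tool_pos"],o["contact_force"],o["opening"])
crop("h","side",180,110,270,220,6,"g7")
E
```

```text
10.675 [0.50627235 0.21735359 0.16514035] [ 0.76158357 -0.43894611 -0.71857302] 0.04334287524285556
```

View pics/g7.png

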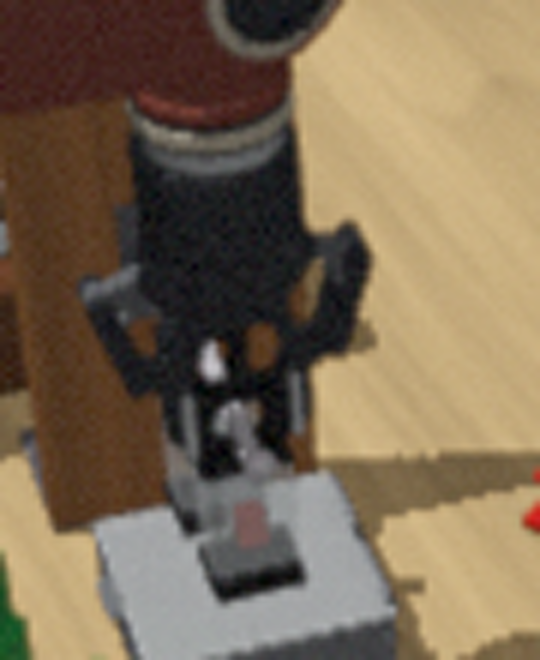

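Emit:
{"name": "jog_arm", "arguments": {"steps": [{"dx":-0.02,"dy":-0.2,"dz":0.0,"twist":0.0},{"dx":-0.05,"dy":-0.4,"dz":0.01,"twist":0.0},{"dx":-0.07,"dy":-0.6,"dz":0.01,"twist":0.0},{"dx":-0.1,"dy":-0.8,"dz":0.01,"twist":0.0},{"dx":-0.12,"dy":-1.0,"dz":0.01,"twist":0.0}]}}

```text
t: 11.3
tool_pos: [0.499, 0.1564, 0.1658]
tool_rot: [2.351, 2.083, 0.013]
contact_force: [0.2, 0.4, -1.4]
opening: 0.0438
```

Emit:
{"name": "jog_arm", "arguments": {"steps": [{"dx":-0.04,"dy":-0.3,"dz":0.0,"twist":0.0},{"dx":-0.07,"dy":-0.6,"dz":0.0,"twist":0.0},{"dx":-0.12,"dy":-1.0,"dz":0.0,"twist":0.0},{"dx":-0.12,"dy":-1.0,"dz":0.0,"twist":0.0}]}}

```text
t: 11.8
tool_pos: [0.4916, 0.0947, 0.1658]
tool_rot: [2.354, 2.08, 0.013]
contact_force: [-0.8, 0.4, -0.8]
opening: 0.0436
```

```bash
python3 - <<'E'
from h import *
snap("i"); o=ctrl.get_obs();print(o["t"],o["tool_pos"],o["contact_force"],o["opening"])
crop("i","side",180,110,300,240,6,"g8")
E
```

```text
11.9 [0.49179349 0.09599749 0.16586161] [-0.33728159  0.95017277 -0.86962277] 0.04339460646492405
```

View pics/g8.png

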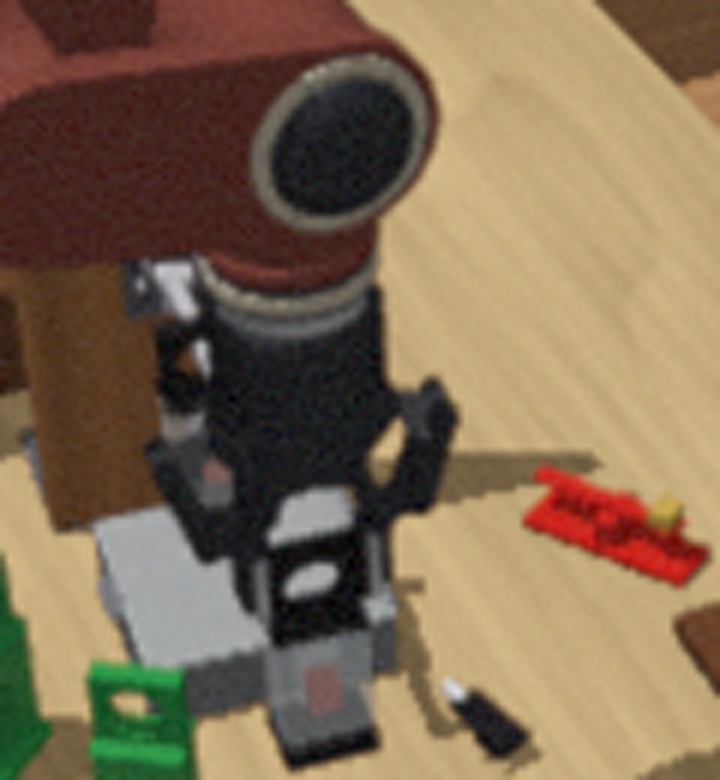

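Emit:
{"name": "jog_arm", "arguments": {"steps": [{"dx":0.1,"dy":-0.5,"dz":0.0,"twist":0.05},{"dx":0.24,"dy":-1.2,"dz":0.0,"twist":0.1},{"dx":0.38,"dy":-1.9,"dz":0.0,"twist":0.2},{"dx":0.52,"dy":-2.6,"dz":0.0,"twist":0.29},{"dx":0.62,"dy":-3.1,"dz":0.0,"twist":0.29}]}}

```text
t: 12.52
tool_pos: [0.5295, -0.0912, 0.1659]
tool_rot: [2.299, 2.141, 0.014]
contact_force: [-0.0, 0.3, -2.5]
opening: 0.0434
```

Emit:
{"name": "jog_arm", "arguments": {"steps": [{"dx":0.04,"dy":-0.15,"dz":0.0,"twist":0.0},{"dx":0.07,"dy":-0.25,"dz":0.0,"twist":0.0},{"dx":0.07,"dy":-0.25,"dz":0.0,"twist":0.0},{"dx":0.07,"dy":-0.25,"dz":0.0,"twist":0.0}]}}

```text
t: 13.02
tool_pos: [0.5336, -0.1052, 0.1659]
tool_rot: [-2.297, -2.142, -0.014]
contact_force: [-0.4, -0.3, -1.9]
opening: 0.0433
```

```bash
python3 - <<'E'
from h import *
snap("j"); o=ctrl.get_obs();print(o["t"],o["tool_pos"],o["tool_rot"],o["contact_force"],o["opening"])
crop("j","side",230,200,350,330,6,"h1");crop("j","top",300,190,440,290,5,"h2")
E
```

```text
13.125 [ 0.53360798 -0.10543553  0.16591973] [-2.29776879 -2.14232447 -0.01440711] [-0.81721223 -0.01796235 -2.64041316] 0.043431208578252736
```

View pics/h1.png

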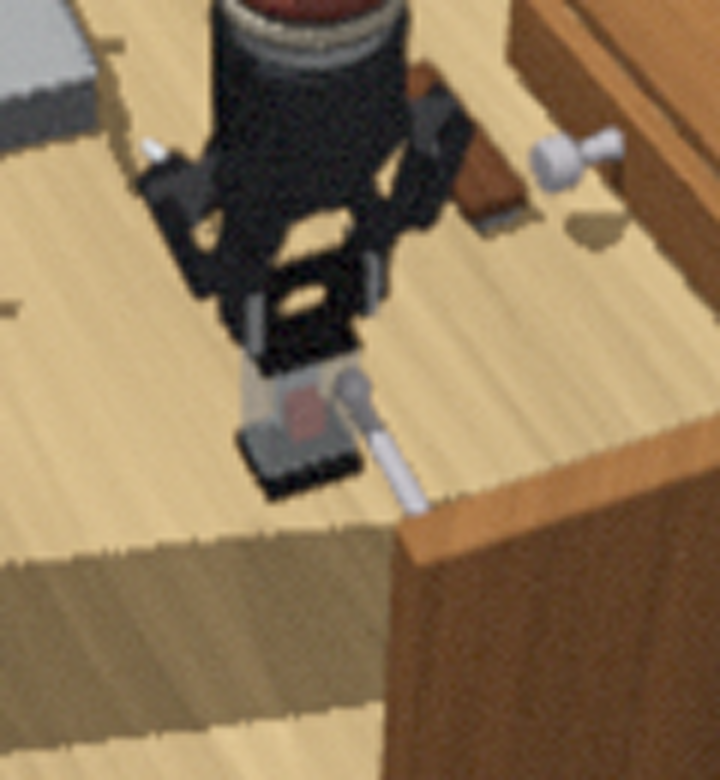

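View pics/h2.png

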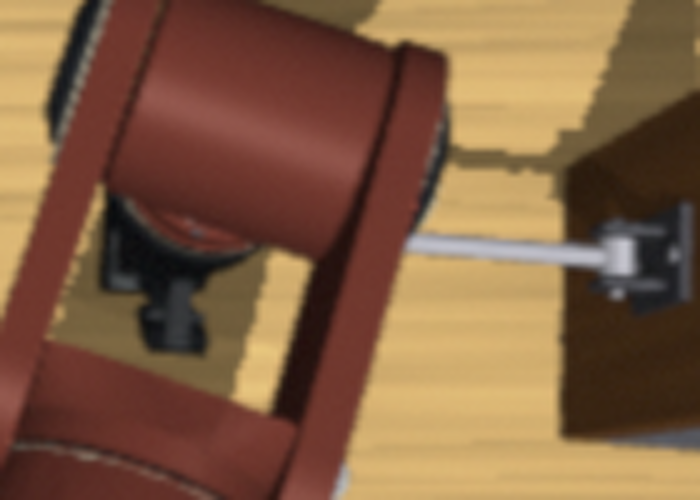

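```bash
python3 - <<'E'
from h import *
S=load("j","side")
print(proj(S,[.5336,-.1054,.1756]), proj(S,[.5300,-.154,.1759]), proj(S,[.5300,-.154,.178]))
print("eye at z by px: ", [proj(S,[.5336,-.1054,z]).round(1).tolist() for z in(.165,.17,.18,.185)])
E
```

```text
[280.01121788 250.65237455] [288.12586978 264.529044  ] [288.14845907 263.94088808]
eye at z by px:  [[279.9, 253.6], [280.0, 252.2], [280.0, 249.4], [280.1, 248.0]]
```

Emit:
{"name": "jog_arm", "arguments": {"steps": [{"dx":-0.01,"dy":-0.2,"dz":0.0,"twist":0.0},{"dx":-0.03,"dy":-0.4,"dz":0.0,"twist":0.0},{"dx":-0.04,"dy":-0.6,"dz":0.0,"twist":0.0},{"dx":-0.06,"dy":-0.8,"dz":0.0,"twist":0.0},{"dx":-0.07,"dy":-1.0,"dz":0.0,"twist":0.0}]}}

```text
t: 13.75
tool_pos: [0.5293, -0.1665, 0.1659]
tool_rot: [-2.298, -2.142, -0.014]
contact_force: [0.3, 0.2, -1.3]
opening: 0.0437
```

```bash
python3 - <<'E'
from h import *
snap("k"); o=ctrl.get_obs();print(o["t"],o["tool_pos"],o["tool_rot"],o["contact_force"],o["opening"])
crop("k","side",230,200,350,330,6,"h3")
E
```

```text
13.85 [ 0.52934487 -0.16681451  0.16597996] [2.29937319 2.14024177 0.01419619] [-0.21390586  0.74725333 -1.19499968] 0.04344353306845755
```

View pics/h3.png

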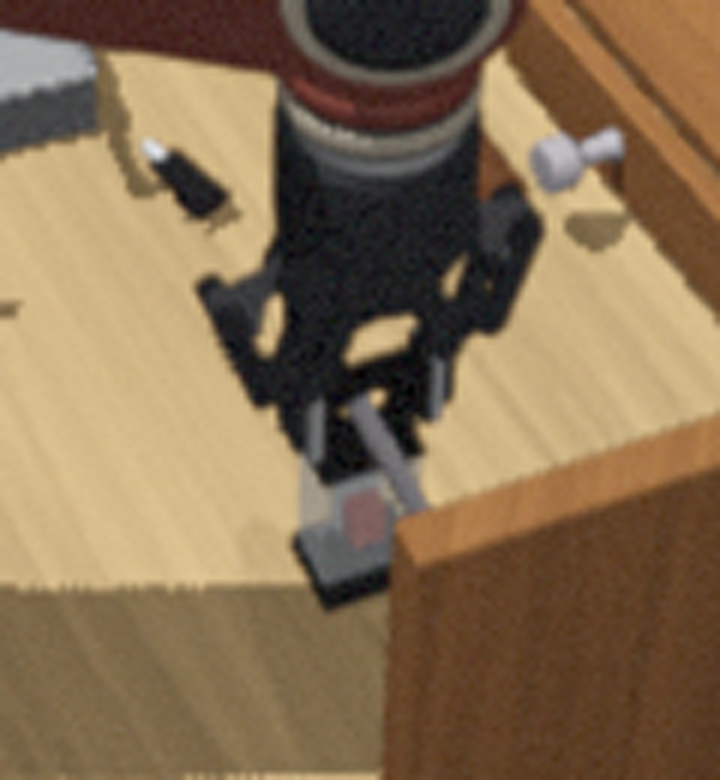

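Emit:
{"name": "jog_arm", "arguments": {"steps": [{"dx":-0.02,"dy":-0.3,"dz":0.0,"twist":0.0},{"dx":-0.04,"dy":-0.6,"dz":-0.01,"twist":0.0},{"dx":-0.07,"dy":-0.9,"dz":-0.02,"twist":0.0},{"dx":-0.09,"dy":-1.2,"dz":-0.03,"twist":0.0},{"dx":-0.11,"dy":-1.45,"dz":-0.03,"twist":0.0}]}}

```text
t: 14.48
tool_pos: [0.5225, -0.2552, 0.1641]
tool_rot: [2.3, 2.14, 0.014]
contact_force: [-0.2, 1.1, -2.0]
opening: 0.0437
```

Emit:
{"name": "jog_arm", "arguments": {"steps": [{"dx":0.0,"dy":0.0,"dz":-0.07,"twist":0.0},{"dx":0.0,"dy":0.0,"dz":-0.14,"twist":0.0},{"dx":0.0,"dy":0.0,"dz":-0.14,"twist":0.0},{"dx":0.0,"dy":0.0,"dz":-0.14,"twist":0.0}]}}

```text
t: 14.98
tool_pos: [0.5226, -0.2547, 0.1556]
tool_rot: [-2.299, -2.141, -0.014]
contact_force: [0.6, -0.3, -2.3]
opening: 0.0437
```

Emit:
{"name": "jog_arm", "arguments": {"steps": [{"dx":0.0,"dy":0.0,"dz":-0.03,"twist":0.0},{"dx":0.0,"dy":0.0,"dz":-0.05,"twist":0.0},{"dx":0.0,"dy":0.0,"dz":-0.05,"twist":0.0}]}}

```text
t: 15.35
tool_pos: [0.5226, -0.2546, 0.1525]
tool_rot: [-2.299, -2.141, -0.014]
contact_force: [-0.4, 0.5, -2.5]
opening: 0.0436
```

```bash
python3 - <<'E'
from h import *
snap("l"); o=ctrl.get_obs();print(o["t"],o["tool_pos"],o["contact_force"],o["opening"])
crop("l","side",230,200,350,330,6,"h4")
E
```

```text
15.45 [ 0.52259102 -0.25467882  0.15259128] [-0.31943602  0.30677698 -0.24274804] 0.04373848478214403
```

View pics/h4.png

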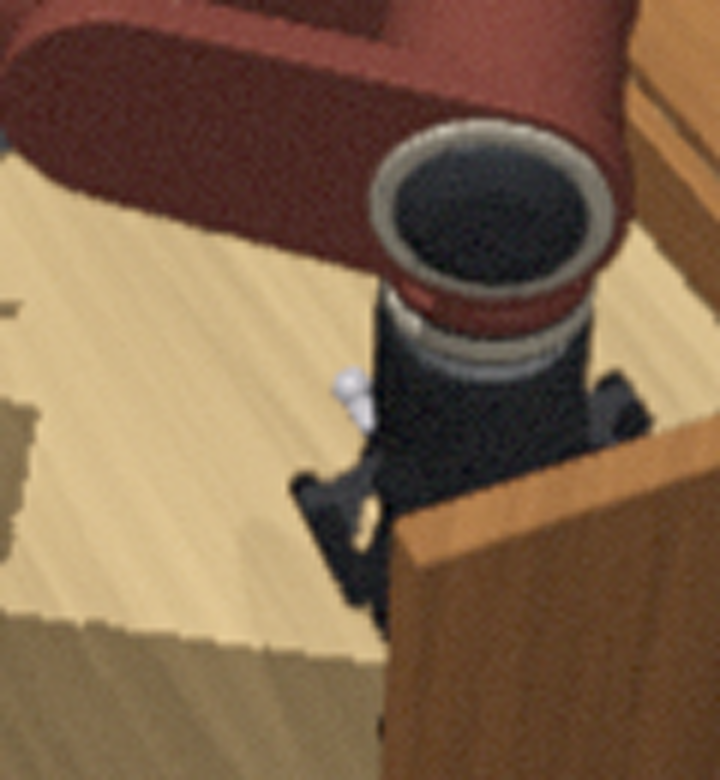

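Emit:
{"name": "jog_arm", "arguments": {"steps": [{"dx":0.0,"dy":0.0,"dz":-0.02,"twist":0.0},{"dx":0.0,"dy":0.0,"dz":-0.02,"twist":0.0},{"dx":0.0,"dy":0.0,"dz":-0.02,"twist":0.0}]}}

```text
t: 15.82
tool_pos: [0.5228, -0.2547, 0.1521]
tool_rot: [2.299, 2.14, 0.014]
contact_force: [-3.0, 1.6, 4.1]
opening: 0.0434
```

Emit:
{"name": "jog_arm", "arguments": {"steps": [{"dx":0.0,"dy":0.0,"dz":0.0,"twist":0.0},{"dx":0.0,"dy":0.0,"dz":0.0,"twist":0.0},{"dx":0.0,"dy":0.0,"dz":0.0,"twist":0.0}], "gripper": 60}}

```text
t: 16.2
tool_pos: [0.5227, -0.2548, 0.1519]
tool_rot: [2.299, 2.14, 0.014]
contact_force: [0.2, 0.8, 0.2]
opening: 0.065
```

Emit:
{"name": "jog_arm", "arguments": {"steps": [{"dx":0.0,"dy":0.0,"dz":0.0,"twist":0.0},{"dx":0.0,"dy":0.0,"dz":0.2,"twist":0.0},{"dx":0.0,"dy":0.0,"dz":0.8,"twist":0.0},{"dx":0.0,"dy":0.0,"dz":1.6,"twist":0.0},{"dx":0.0,"dy":0.3,"dz":2.3,"twist":0.0}], "gripper": 0}}

```text
t: 16.82
tool_pos: [0.5228, -0.2374, 0.2928]
tool_rot: [2.299, 2.137, 0.015]
contact_force: [0.6, 0.5, 0.4]
opening: 0.0851
```

Emit:
{"name": "jog_arm", "arguments": {"steps": [{"dx":0.0,"dy":0.9,"dz":0.0,"twist":0.0},{"dx":0.0,"dy":1.9,"dz":0.0,"twist":0.0},{"dx":0.0,"dy":2.9,"dz":0.0,"twist":0.0},{"dx":-0.1,"dy":3.9,"dz":0.0,"twist":-0.2},{"dx":-0.1,"dy":4.9,"dz":0.0,"twist":-0.29}]}}

```text
t: 17.45
tool_pos: [0.5165, 0.0584, 0.2942]
tool_rot: [2.352, 2.076, 0.017]
contact_force: [0.4, -1.1, -1.1]
opening: 0.0855
```

```bash
python3 - <<'E'
from h import *
snap("m"); o=ctrl.get_obs();print(o["t"],o["tool_pos"],o["tool_rot"])
crop("m","side",250,230,350,330,6,"h5");crop("m","top",330,190,470,290,5,"h6")
E
```

```text
17.55 [0.51635336 0.06137554 0.29403703] [2.34514949 2.08679725 0.01845159]
```

View pics/h6.png

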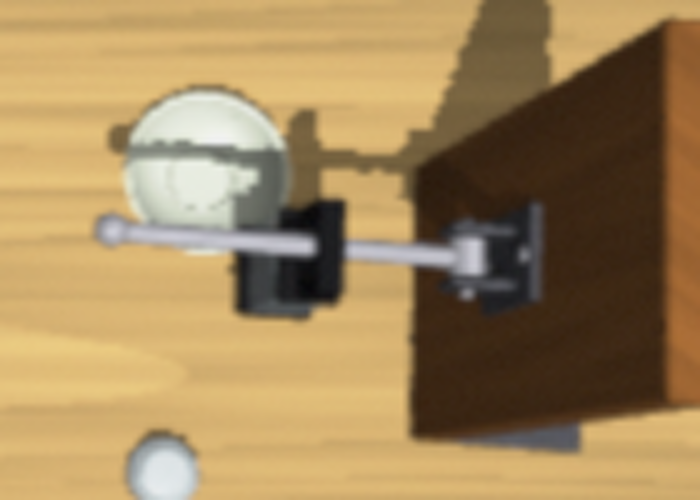

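View pics/h5.png

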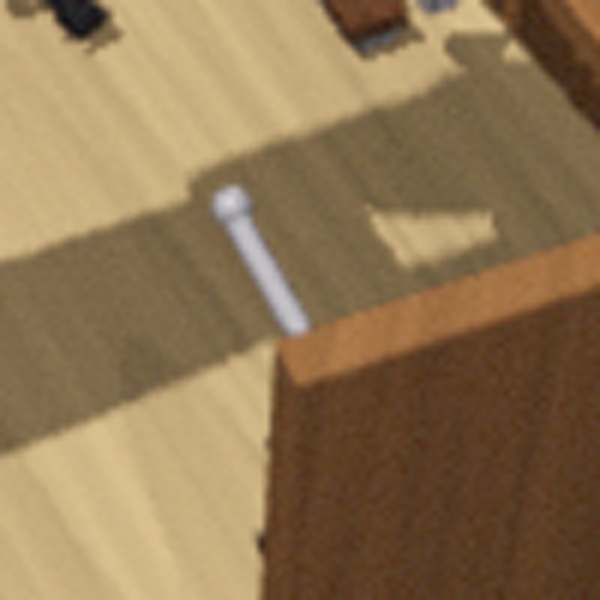

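View pics/m_top.png

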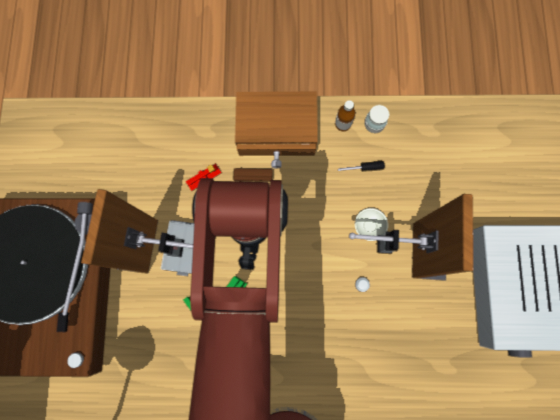

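Emit:
{"name": "jog_arm", "arguments": {"steps": [{"dx":0.0,"dy":0.8,"dz":0.0,"twist":0.0},{"dx":0.0,"dy":1.7,"dz":0.0,"twist":0.0},{"dx":-0.02,"dy":2.6,"dz":0.0,"twist":-0.04},{"dx":-0.03,"dy":3.4,"dz":0.0,"twist":-0.04},{"dx":-0.03,"dy":3.7,"dz":0.0,"twist":-0.04}]}}

```text
t: 18.18
tool_pos: [0.5146, 0.2849, 0.2947]
tool_rot: [2.35, 2.081, 0.019]
contact_force: [0.2, -1.0, -0.2]
opening: 0.085
```

Emit:
{"name": "jog_arm", "arguments": {"steps": [{"dx":0.0,"dy":0.0,"dz":0.0,"twist":0.0},{"dx":0.0,"dy":0.0,"dz":-0.4,"twist":0.0},{"dx":0.0,"dy":0.0,"dz":-0.8,"twist":0.0},{"dx":0.0,"dy":0.0,"dz":-1.0,"twist":0.0}]}}

```text
t: 18.68
tool_pos: [0.5145, 0.2829, 0.2333]
tool_rot: [2.352, 2.078, 0.016]
contact_force: [0.4, 0.7, -0.2]
opening: 0.0852
```

```bash
python3 - <<'E'
from h import *
snap("n"); o=ctrl.get_obs();print(o["t"],o["tool_pos"],o["tool_rot"],o["contact_force"])
crop("n","side",150,60,270,220,5,"i1")
E
```

```text
18.775 [0.51424024 0.2833806  0.23323792] [2.35199471 2.07931929 0.01508757] [ 0.23701887  0.48987491 -0.02931276]
```

View pics/i1.png

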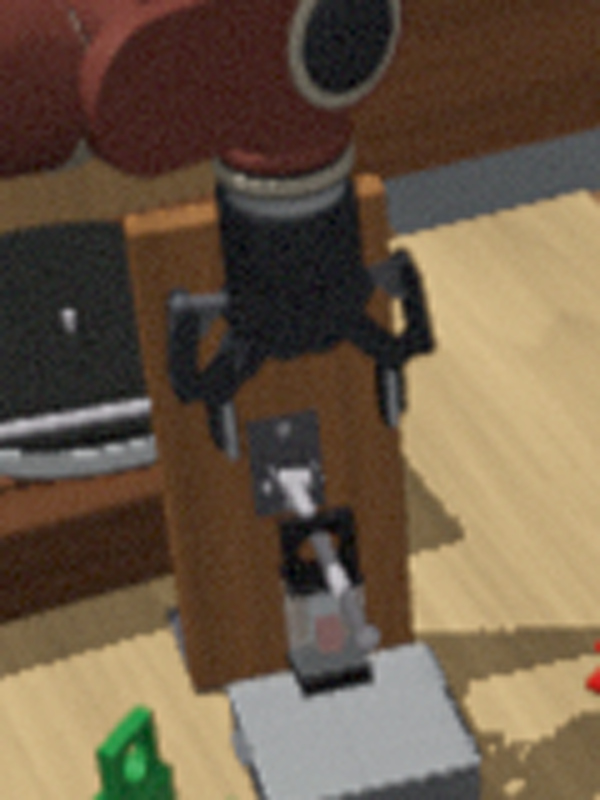

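```bash
python3 - <<'E'
from h import *
S=load("n","side");T=load("n","top")
for u,v in [(175,92),(185,92),(192,92),(170,88),(205,90),(215,93),(220,75)]: print(pt(S,u,v).round(3))
m=[pt(T,u,v) for u in range(60,200,2) for v in range(150,330,3)]
m=np.array(m); k=(m[:,2]>.4)&(m[:,0]>.4); print(m[k].max(0),m[k].min(0))
E
```

```text
[0.404 0.178 0.499]
[0.43  0.189 0.487]
[0.478 0.289 0.425]
[0.393 0.174 0.514]
[0.5   0.25  0.445]
[0.526 0.25  0.43 ]
[0.53  0.215 0.495]
[0.56844162 0.33778966 0.56599258] [0.40223814 0.17717631 0.4245365 ]
```

Emit:
{"name": "jog_arm", "arguments": {"steps": [{"dx":0.0,"dy":0.0,"dz":-0.5,"twist":0.0},{"dx":0.0,"dy":0.0,"dz":-0.95,"twist":0.0},{"dx":0.0,"dy":0.0,"dz":-1.35,"twist":0.0},{"dx":0.0,"dy":0.0,"dz":-1.35,"twist":0.0},{"dx":0.0,"dy":0.0,"dz":-1.35,"twist":0.0}]}}

```text
t: 19.4
tool_pos: [0.5154, 0.2835, 0.1542]
tool_rot: [2.352, 2.078, 0.019]
contact_force: [0.9, 0.2, 0.4]
opening: 0.0855
```

Emit:
{"name": "jog_arm", "arguments": {"steps": [{"dx":0.0,"dy":0.0,"dz":0.0,"twist":0.0},{"dx":0.0,"dy":0.0,"dz":0.0,"twist":0.0},{"dx":0.0,"dy":0.0,"dz":0.0,"twist":0.0}], "gripper": 105, "newtons": 20}}

```text
t: 19.77
tool_pos: [0.5156, 0.2836, 0.1548]
tool_rot: [2.351, 2.078, 0.02]
contact_force: [-0.7, -0.3, 0.1]
opening: 0.0501
```

Emit:
{"name": "jog_arm", "arguments": {"steps": [{"dx":0.0,"dy":0.0,"dz":0.0,"twist":0.0},{"dx":0.0,"dy":0.0,"dz":0.0,"twist":0.0},{"dx":0.0,"dy":0.0,"dz":0.0,"twist":0.0},{"dx":0.0,"dy":0.0,"dz":0.0,"twist":0.0}], "gripper": 160, "newtons": 25}}

```text
t: 20.27
tool_pos: [0.5157, 0.2837, 0.1549]
tool_rot: [2.351, 2.078, 0.021]
contact_force: [-0.3, -0.3, 0.6]
opening: 0.0434
```

```bash
python3 - <<'E'
from h import *
snap("o"); o=ctrl.get_obs();print(o["t"],o["tool_pos"],o["contact_force"],o["opening"])
crop("o","side",150,90,270,220,6,"i2")
E
```

```text
20.375 [0.5156851  0.2836739  0.15494234] [-0.58857052  1.17520021  0.48030009] 0.04323154604557382
```

View pics/i2.png

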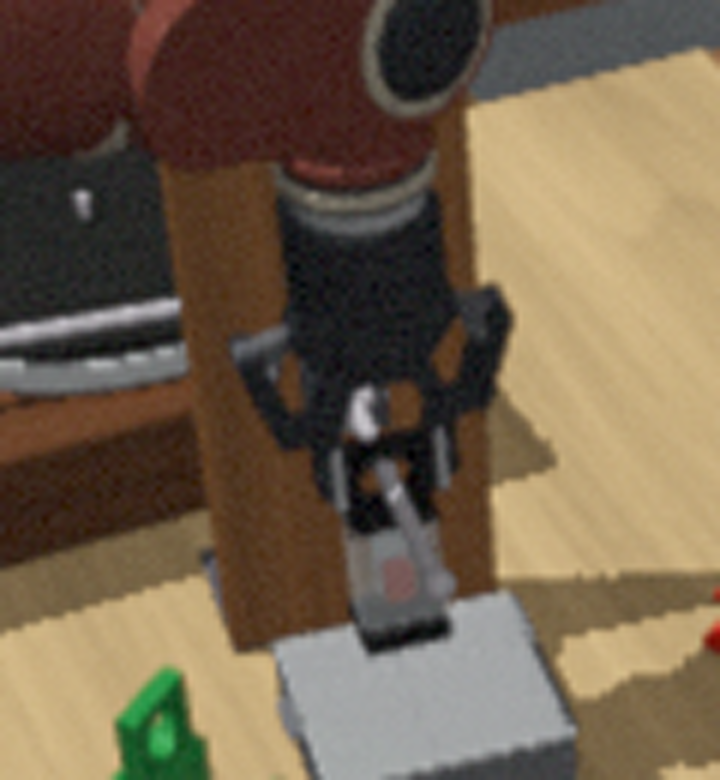

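Emit:
{"name": "jog_arm", "arguments": {"steps": [{"dx":0.0,"dy":0.0,"dz":0.1,"twist":0.0},{"dx":0.0,"dy":0.0,"dz":0.19,"twist":0.0},{"dx":0.0,"dy":0.0,"dz":0.19,"twist":0.0},{"dx":0.0,"dy":0.0,"dz":0.19,"twist":0.0}]}}

```text
t: 20.88
tool_pos: [0.5156, 0.2836, 0.1662]
tool_rot: [2.351, 2.078, 0.02]
contact_force: [0.3, 0.0, -1.3]
opening: 0.0437
```

Emit:
{"name": "jog_arm", "arguments": {"steps": [{"dx":-0.02,"dy":-0.2,"dz":0.0,"twist":0.0},{"dx":-0.05,"dy":-0.4,"dz":0.01,"twist":0.0},{"dx":-0.07,"dy":-0.6,"dz":0.02,"twist":0.0},{"dx":-0.1,"dy":-0.8,"dz":0.03,"twist":0.0},{"dx":-0.12,"dy":-1.0,"dz":0.04,"twist":0.0}]}}

```text
t: 21.5
tool_pos: [0.5083, 0.2226, 0.1688]
tool_rot: [2.351, 2.078, 0.02]
contact_force: [-0.3, 0.8, 0.1]
opening: 0.0434
```

Emit:
{"name": "jog_arm", "arguments": {"steps": [{"dx":-0.02,"dy":-0.2,"dz":0.0,"twist":0.0},{"dx":-0.05,"dy":-0.4,"dz":0.0,"twist":0.0},{"dx":-0.07,"dy":-0.6,"dz":0.0,"twist":0.0},{"dx":-0.1,"dy":-0.8,"dz":0.0,"twist":0.0},{"dx":-0.12,"dy":-1.0,"dz":0.0,"twist":0.0}]}}

```text
t: 22.12
tool_pos: [0.501, 0.1619, 0.1688]
tool_rot: [2.351, 2.078, 0.021]
contact_force: [0.1, 0.4, -0.2]
opening: 0.0438
```

Emit:
{"name": "jog_arm", "arguments": {"steps": [{"dx":-0.04,"dy":-0.3,"dz":0.0,"twist":0.0},{"dx":-0.08,"dy":-0.7,"dz":0.0,"twist":0.0},{"dx":-0.12,"dy":-1.0,"dz":0.0,"twist":0.0},{"dx":-0.12,"dy":-1.0,"dz":0.0,"twist":0.0}]}}

```text
t: 22.62
tool_pos: [0.4937, 0.1007, 0.1688]
tool_rot: [2.354, 2.075, 0.021]
contact_force: [0.4, 0.1, -0.7]
opening: 0.0438
```

```bash
python3 - <<'E'
from h import *
snap("p"); o=ctrl.get_obs();print(o["t"],o["tool_pos"],o["tool_rot"],o["contact_force"],o["opening"])
crop("p","side",180,110,300,240,6,"i3")
E
```

```text
22.725 [0.49380357 0.10186283 0.1688115 ] [2.35212606 2.0773519  0.02132536] [ 0.7218418   0.07810858 -1.14328539] 0.04366076665923733
```

View pics/i3.png

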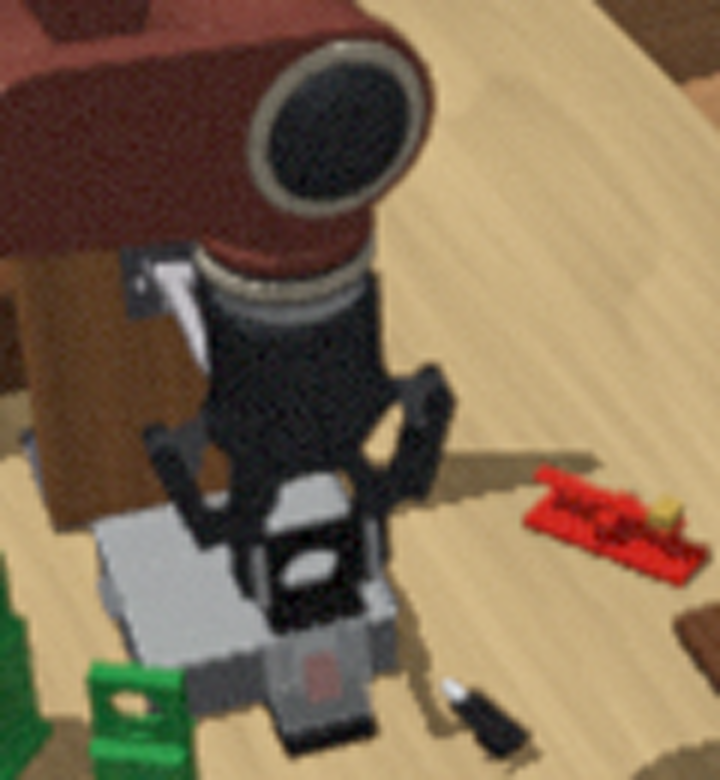

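Emit:
{"name": "jog_arm", "arguments": {"steps": [{"dx":0.1,"dy":-0.5,"dz":0.0,"twist":0.05},{"dx":0.24,"dy":-1.2,"dz":0.0,"twist":0.1},{"dx":0.38,"dy":-1.9,"dz":0.0,"twist":0.2},{"dx":0.52,"dy":-2.6,"dz":0.0,"twist":0.29},{"dx":0.62,"dy":-3.1,"dz":0.0,"twist":0.29}]}}

```text
t: 23.35
tool_pos: [0.5316, -0.0851, 0.1689]
tool_rot: [2.299, 2.136, 0.022]
contact_force: [0.4, 0.5, -1.4]
opening: 0.0434
```

Emit:
{"name": "jog_arm", "arguments": {"steps": [{"dx":0.02,"dy":-0.15,"dz":0.0,"twist":0.0},{"dx":0.04,"dy":-0.3,"dz":0.0,"twist":0.0},{"dx":0.04,"dy":-0.3,"dz":0.0,"twist":0.0},{"dx":0.04,"dy":-0.3,"dz":0.0,"twist":0.0}]}}

```text
t: 23.85
tool_pos: [0.5339, -0.1023, 0.1688]
tool_rot: [2.298, 2.138, 0.022]
contact_force: [-1.1, -0.3, 0.3]
opening: 0.0435
```

```bash
python3 - <<'E'
from h import *
snap("q"); o=ctrl.get_obs();print(o["t"],o["tool_pos"],o["tool_rot"],o["contact_force"],o["opening"])
crop("q","side",230,200,350,330,6,"i4")
print(proj(load("q","side"),[o["tool_pos"][0],o["tool_pos"][1],.176]))
E
```

```text
23.95 [ 0.53392901 -0.10238027  0.16889159] [2.29785558 2.13772116 0.02233197] [-0.41165695  0.0541433  -1.06038736] 0.04371227393698601
[279.5623385  249.68407049]
```

View pics/i4.png

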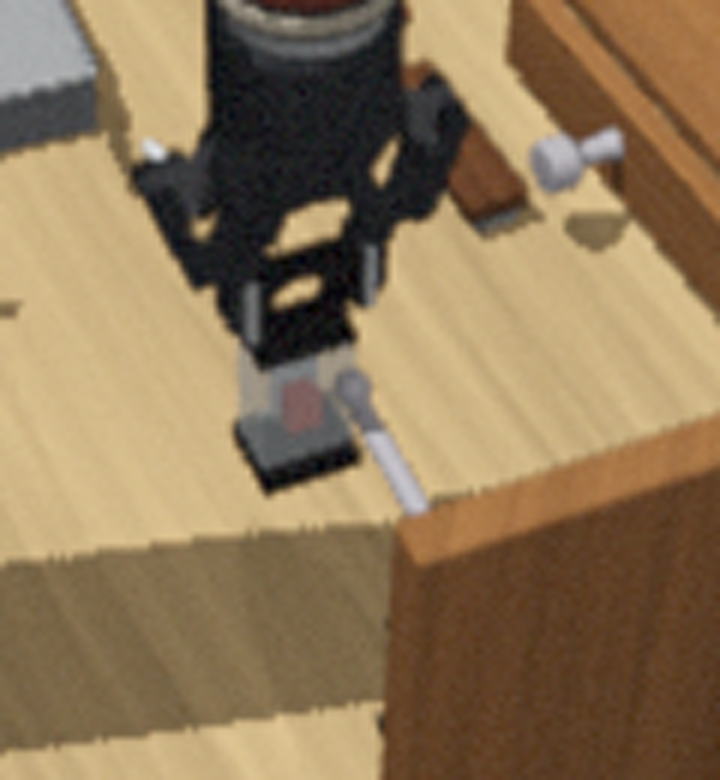

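Emit:
{"name": "jog_arm", "arguments": {"steps": [{"dx":-0.02,"dy":-0.2,"dz":-0.02,"twist":0.0},{"dx":-0.03,"dy":-0.4,"dz":-0.02,"twist":0.0},{"dx":-0.05,"dy":-0.6,"dz":-0.02,"twist":0.0},{"dx":-0.06,"dy":-0.8,"dz":-0.02,"twist":0.0},{"dx":-0.08,"dy":-1.0,"dz":-0.02,"twist":0.0}]}}

```text
t: 24.58
tool_pos: [0.529, -0.1634, 0.1677]
tool_rot: [2.298, 2.137, 0.022]
contact_force: [0.5, -0.6, -2.1]
opening: 0.0433
```

```bash
python3 - <<'E'
from h import *
snap("r"); o=ctrl.get_obs();print(o["t"],o["tool_pos"],o["contact_force"],o["opening"])
crop("r","side",230,200,350,330,6,"i5")
E
```

```text
24.675 [ 0.52901913 -0.16376654  0.16773002] [ 0.78641068  0.08532484 -1.12487844] 0.04364083978415158
```

View pics/i5.png

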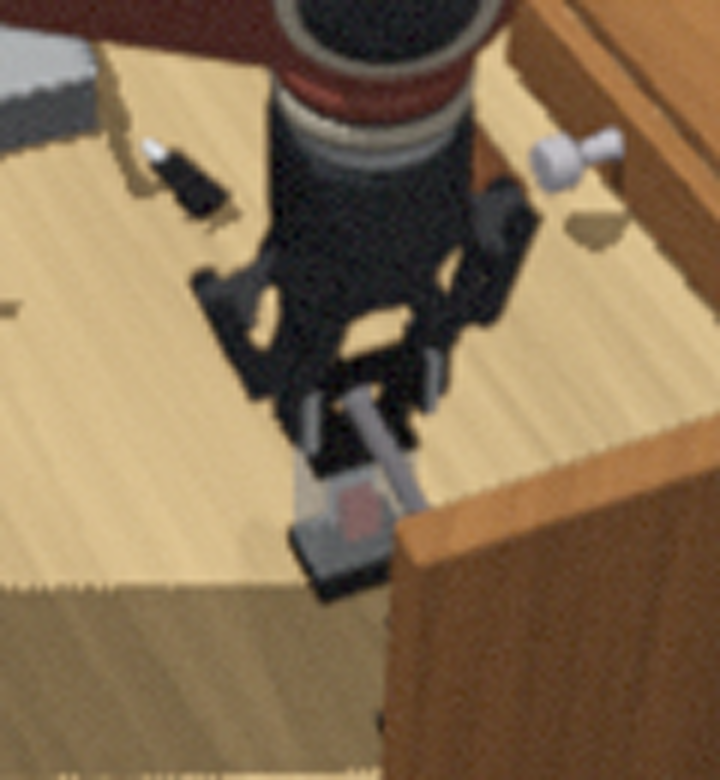

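Emit:
{"name": "jog_arm", "arguments": {"steps": [{"dx":-0.02,"dy":-0.2,"dz":0.0,"twist":0.0},{"dx":-0.03,"dy":-0.4,"dz":0.0,"twist":0.0},{"dx":-0.04,"dy":-0.55,"dz":0.0,"twist":0.0},{"dx":-0.04,"dy":-0.55,"dz":-0.09,"twist":0.0},{"dx":-0.04,"dy":-0.55,"dz":-0.17,"twist":0.0}]}}

```text
t: 25.3
tool_pos: [0.5264, -0.1966, 0.1569]
tool_rot: [2.3, 2.136, 0.022]
contact_force: [-0.1, 1.0, -1.1]
opening: 0.0433
```

Emit:
{"name": "jog_arm", "arguments": {"steps": [{"dx":0.0,"dy":0.0,"dz":-0.02,"twist":0.0},{"dx":0.0,"dy":0.0,"dz":-0.02,"twist":0.0},{"dx":0.0,"dy":0.0,"dz":-0.02,"twist":0.0}]}}

```text
t: 25.68
tool_pos: [0.5265, -0.1965, 0.1562]
tool_rot: [2.299, 2.136, 0.022]
contact_force: [-2.4, 0.2, 3.9]
opening: 0.0432
```

Emit:
{"name": "jog_arm", "arguments": {"steps": [{"dx":0.0,"dy":0.0,"dz":0.0,"twist":0.0},{"dx":0.0,"dy":0.0,"dz":0.0,"twist":0.0},{"dx":0.0,"dy":0.0,"dz":0.0,"twist":0.0}], "gripper": 60}}

```text
t: 26.05
tool_pos: [0.5265, -0.1964, 0.1559]
tool_rot: [2.3, 2.136, 0.022]
contact_force: [-0.5, 0.3, 0.4]
opening: 0.0656
```

Emit:
{"name": "jog_arm", "arguments": {"steps": [{"dx":0.0,"dy":0.0,"dz":0.0,"twist":0.0},{"dx":0.0,"dy":0.0,"dz":0.2,"twist":0.0},{"dx":0.0,"dy":0.0,"dz":0.8,"twist":0.0},{"dx":0.0,"dy":0.0,"dz":1.6,"twist":0.0},{"dx":0.0,"dy":0.3,"dz":2.3,"twist":0.0}], "gripper": 0}}

```text
t: 26.68
tool_pos: [0.5266, -0.179, 0.2968]
tool_rot: [2.3, 2.133, 0.023]
contact_force: [0.4, 0.1, -0.0]
opening: 0.0852
```

Emit:
{"name": "jog_arm", "arguments": {"steps": [{"dx":0.0,"dy":0.9,"dz":0.0,"twist":0.0},{"dx":0.0,"dy":1.9,"dz":0.0,"twist":0.0},{"dx":0.0,"dy":2.9,"dz":0.0,"twist":0.0},{"dx":-0.1,"dy":3.9,"dz":0.0,"twist":-0.2},{"dx":-0.2,"dy":4.9,"dz":0.0,"twist":-0.29}]}}

```text
t: 27.3
tool_pos: [0.5144, 0.1169, 0.2981]
tool_rot: [2.353, 2.072, 0.025]
contact_force: [0.4, 0.4, -0.2]
opening: 0.0854
```

```bash
python3 - <<'E'
from h import *
snap("s"); o=ctrl.get_obs();print(o["t"],o["tool_pos"],o["tool_rot"])
crop("s","side",250,230,350,330,6,"j5");crop("s","top",330,190,470,290,5,"j6")
E
```

```text
27.4 [0.5137318  0.11981399 0.29804389] [2.34574007 2.08299607 0.02624128]
```

View pics/j6.png

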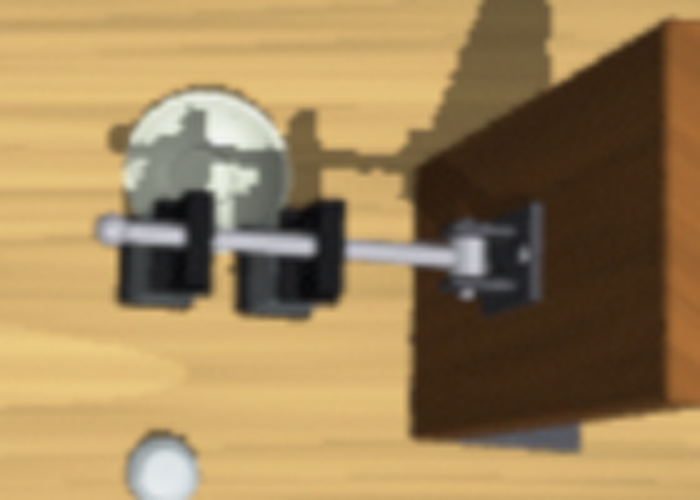

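View pics/s_side.png

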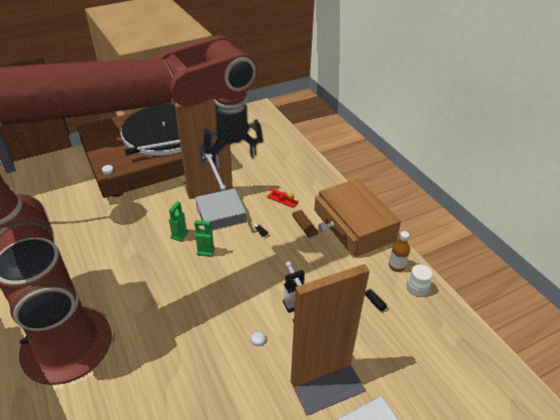

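Emit:
{"name": "jog_arm", "arguments": {"steps": [{"dx":-0.1,"dy":0.5,"dz":-0.3,"twist":-0.03},{"dx":-0.2,"dy":0.97,"dz":-0.9,"twist":-0.03},{"dx":-0.2,"dy":0.97,"dz":-1.6,"twist":-0.03},{"dx":-0.2,"dy":0.97,"dz":-2.33,"twist":-0.03},{"dx":-0.2,"dy":0.97,"dz":-2.33,"twist":-0.03}]}}

```text
t: 28.02
tool_pos: [0.4992, 0.1769, 0.1547]
tool_rot: [2.355, 2.079, 0.015]
contact_force: [0.4, 0.4, -0.2]
opening: 0.0852
```

Emit:
{"name": "jog_arm", "arguments": {"steps": [{"dx":0.0,"dy":0.0,"dz":0.0,"twist":0.0},{"dx":0.0,"dy":0.0,"dz":0.0,"twist":0.0},{"dx":0.0,"dy":0.0,"dz":0.0,"twist":0.0},{"dx":0.0,"dy":0.0,"dz":0.0,"twist":0.0},{"dx":0.0,"dy":0.0,"dz":0.0,"twist":0.0}], "gripper": 255, "newtons": 20}}

```text
t: 28.65
tool_pos: [0.5009, 0.1769, 0.1561]
tool_rot: [2.352, 2.077, 0.021]
contact_force: [4.9, -0.3, 1.5]
opening: 0.0141
```

```bash
python3 - <<'E'
from h import *
snap("t"); o=ctrl.get_obs();print(o["t"],o["tool_pos"],o["contact_force"],o["opening"])
crop("t","side",180,110,280,220,6,"k1")
f=lambda t:np.array([165*np.sin(t)-3*np.cos(t),165*np.cos(t)+3*np.sin(t)])
p=f(1.55)
for t in np.linspace(1.55,.03,11):
    d,z=f(t)-p; print(round(t,2),"dx %.2f dy %.2f dz %.2f"%(-d*.124/60,-d*.992/60,z/60))
E
```

```text
28.75 [0.50090218 0.17687837 0.15605479] [ 7.10304756 -0.96887353  1.31246672] 0.013622748035391638
1.55 dx -0.00 dy -0.00 dz 0.00
1.4 dx 0.01 dy 0.05 dz 0.41
1.25 dx 0.02 dy 0.16 dz 0.82
1.09 dx 0.04 dy 0.33 dz 1.20
0.94 dx 0.07 dy 0.55 dz 1.55
0.79 dx 0.10 dy 0.82 dz 1.86
0.64 dx 0.14 dy 1.14 dz 2.13
0.49 dx 0.19 dy 1.50 dz 2.35
0.33 dx 0.23 dy 1.88 dz 2.51
0.18 dx 0.29 dy 2.28 dz 2.61
0.03 dx 0.34 dy 2.69 dz 2.64
```

View pics/k1.png

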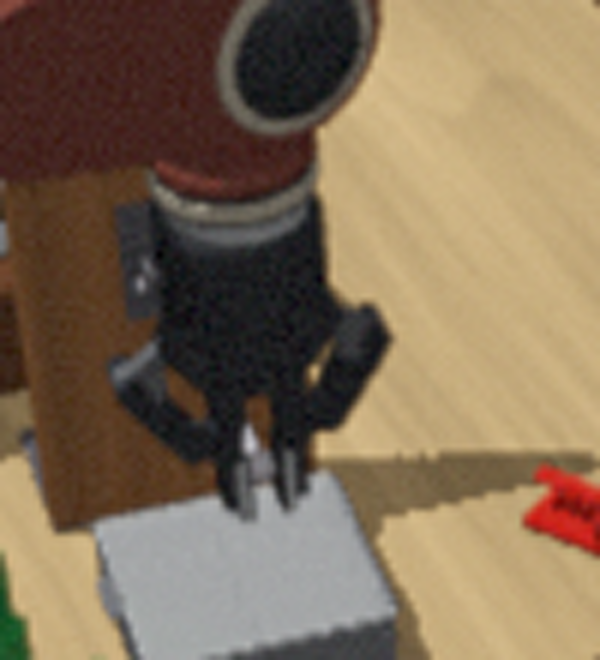

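Emit:
{"name": "jog_arm", "arguments": {"steps": [{"dx":0.02,"dy":0.05,"dz":0.41,"twist":0.0},{"dx":0.03,"dy":0.16,"dz":0.82,"twist":0.0},{"dx":0.05,"dy":0.33,"dz":1.2,"twist":0.0},{"dx":0.08,"dy":0.55,"dz":1.55,"twist":0.0},{"dx":0.11,"dy":0.82,"dz":1.86,"twist":0.0}]}}

```text
t: 29.38
tool_pos: [0.5072, 0.2259, 0.2678]
tool_rot: [2.353, 2.076, 0.018]
contact_force: [4.1, 0.9, -2.5]
opening: 0.0143
```

Emit:
{"name": "jog_arm", "arguments": {"steps": [{"dx":0.04,"dy":0.32,"dz":0.27,"twist":0.0},{"dx":0.09,"dy":0.68,"dz":0.49,"twist":0.0},{"dx":0.13,"dy":1.06,"dz":0.65,"twist":0.0},{"dx":0.19,"dy":1.46,"dz":0.75,"twist":0.0},{"dx":0.22,"dy":1.7,"dz":0.78,"twist":0.0}]}}

```text
t: 30.0
tool_pos: [0.5203, 0.3286, 0.3156]
tool_rot: [2.352, 2.077, 0.018]
contact_force: [-0.4, -0.9, 3.7]
opening: 0.0139
```

Emit:
{"name": "jog_arm", "arguments": {"steps": [{"dx":0.01,"dy":0.1,"dz":0.0,"twist":0.0},{"dx":0.01,"dy":0.1,"dz":0.0,"twist":0.0}]}}

```text
t: 30.25
tool_pos: [0.5211, 0.3348, 0.316]
tool_rot: [2.352, 2.077, 0.019]
contact_force: [0.6, -1.1, 3.8]
opening: 0.0142
```

```bash
python3 - <<'E'
from h import *
snap("u"); o=ctrl.get_obs();print(o["t"],o["tool_pos"],o["contact_force"],o["opening"])
n=np.array([-.124,-.992]); print("d",(o["tool_pos"][:2]-[.5221,.3678])@n)
crop("u","side",160,50,280,200,5,"k2")
E
```

```text
30.35 [0.52098178 0.33437777 0.31597003] [1.02102459 0.83654601 3.47377238] 0.014137528511700278
d 0.03329351265516815
```

View pics/k2.png

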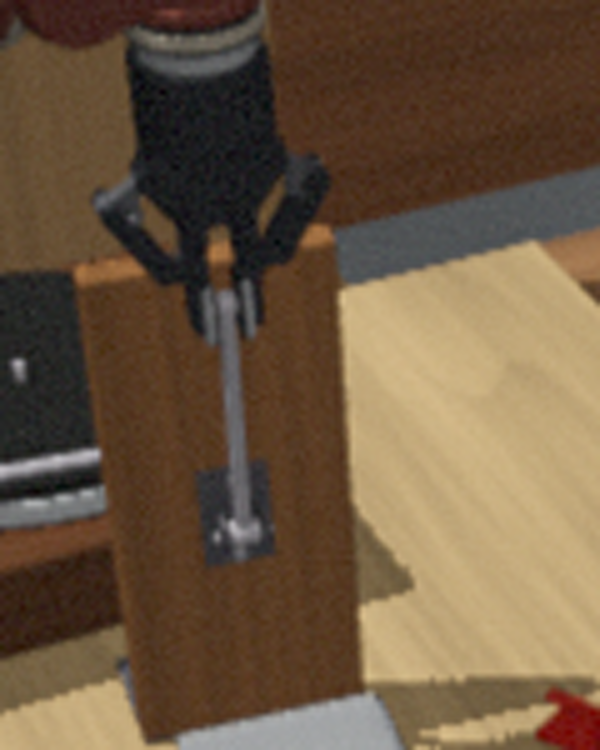

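Emit:
{"name": "jog_arm", "arguments": {"steps": [{"dx":0.01,"dy":0.07,"dz":0.0,"twist":0.0},{"dx":0.02,"dy":0.14,"dz":0.0,"twist":0.0},{"dx":0.02,"dy":0.14,"dz":0.0,"twist":0.0}]}}

```text
t: 30.72
tool_pos: [0.5221, 0.3432, 0.3161]
tool_rot: [2.352, 2.077, 0.019]
contact_force: [0.2, -0.9, 4.9]
opening: 0.0142
```

Emit:
{"name": "jog_arm", "arguments": {"steps": [{"dx":0.0,"dy":0.0,"dz":0.0,"twist":0.0},{"dx":0.0,"dy":0.0,"dz":0.0,"twist":0.0},{"dx":0.0,"dy":0.0,"dz":0.0,"twist":0.0},{"dx":0.0,"dy":0.0,"dz":0.0,"twist":0.0},{"dx":0.0,"dy":0.0,"dz":0.1,"twist":0.0}], "gripper": 0}}

```text
t: 31.35
tool_pos: [0.5219, 0.3431, 0.3215]
tool_rot: [2.353, 2.077, 0.017]
contact_force: [-0.7, 0.5, 0.7]
opening: 0.0851
```

Emit:
{"name": "jog_arm", "arguments": {"steps": [{"dx":0.0,"dy":0.0,"dz":0.6,"twist":0.0},{"dx":0.0,"dy":0.0,"dz":1.3,"twist":0.0},{"dx":-0.5,"dy":-0.5,"dz":1.6,"twist":0.0},{"dx":-1.2,"dy":-1.2,"dz":1.6,"twist":0.0},{"dx":-1.9,"dy":-1.9,"dz":1.6,"twist":0.0}]}}

```text
t: 31.98
tool_pos: [0.4068, 0.2281, 0.4186]
tool_rot: [2.352, 2.077, 0.019]
contact_force: [0.0, -0.4, 1.1]
opening: 0.0854
```

Emit:
{"name": "jog_arm", "arguments": {"steps": [{"dx":0.0,"dy":0.0,"dz":0.0,"twist":0.0},{"dx":0.0,"dy":0.0,"dz":0.0,"twist":0.0},{"dx":0.0,"dy":0.0,"dz":0.0,"twist":0.0}]}}

```text
t: 32.35
tool_pos: [0.4074, 0.2286, 0.4186]
tool_rot: [2.351, 2.078, 0.019]
contact_force: [0.1, -0.6, -0.2]
opening: 0.0855
```

```bash
python3 - <<'E'
from h import *
snap("v"); o=ctrl.get_obs();print(o["t"],o["tool_pos"],o["contact_force"],o["opening"])
crop("v","side",160,80,260,220,5,"m1");crop("v","top",330,190,470,290,5,"m2");crop("v","top",70,170,270,310,4,"m3")
E
```

```text
32.45 [0.40742717 0.22867189 0.41829022] [ 0.4200317   0.2667976  -0.18099564] 0.0855962459121086
```

View pics/v_side.png

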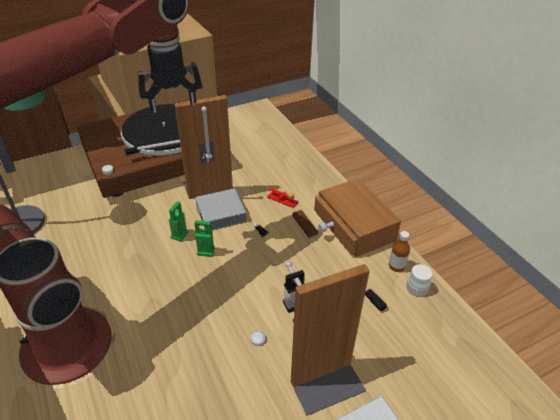

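View pics/v_top.png

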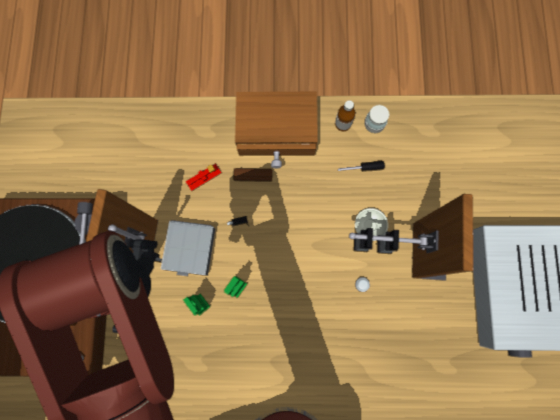

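View pics/m1.png

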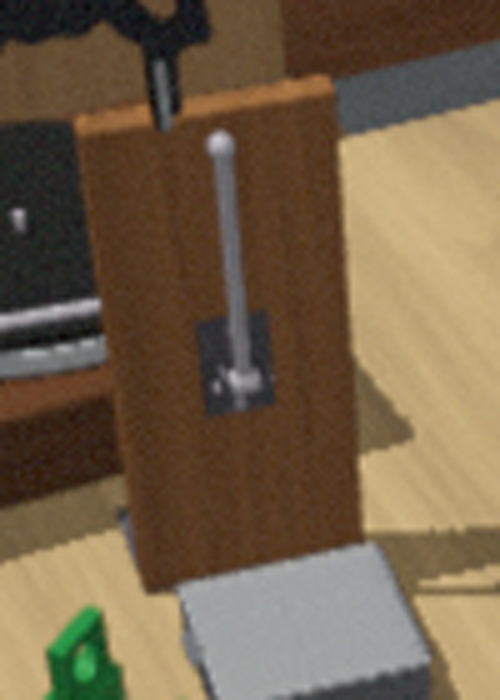

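View pics/m2.png

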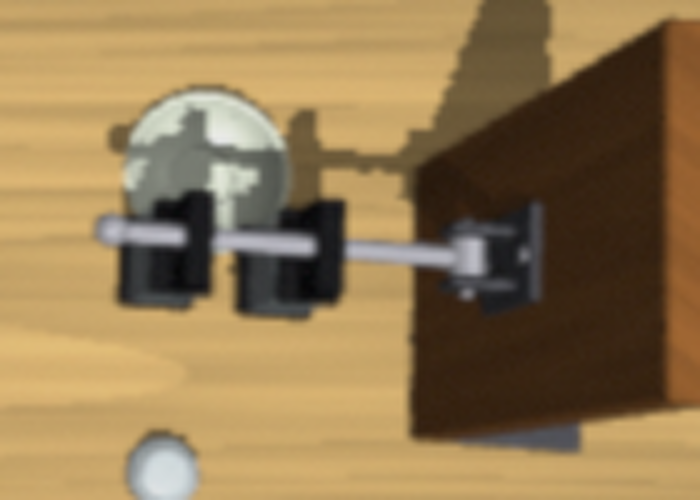

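View pics/m3.png

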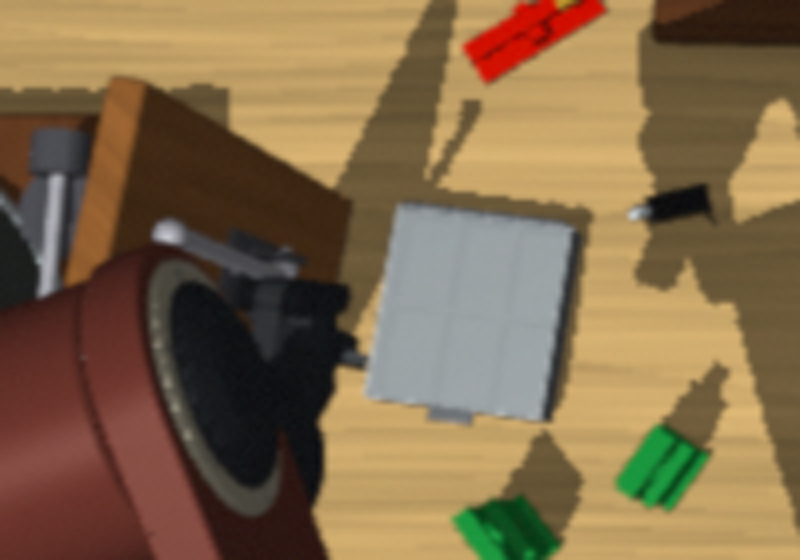

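```bash
python3 - <<'E'
from h import *
T=load("v","top");S=load("v","side")
p,r=tri(T,(112,228),S,(204,109)); print(p,r); n=np.array([-.124,-.992]); d=(p[:2]-[.5221,.3678])@n; print("d",d,"theta",(d-.019)/.165)
c,r=tri(T,(70+283/4,170+262/4),S,(160+243/5,80+380/5)); print("hinge",c)
pr,r=tri(T,(352,235.9),S,(288.6,263.8)); print("Rnose",pr)
n2,cc,k,rr=plane(ptsbox(S,185,200,115,135)); print(n2,cc,rr)
n2,cc,k,rr=plane(ptsbox(S,212,225,110,135)); print(n2,cc,rr)
crop("v","side",270,250,330,330,8,"m5"); crop("v","top",60,280,180,400,5,"m6")
E
```

```text
[0.52289424 0.34291629 0.33350982] [np.float64(0.00011259396322626733), np.float64(0.00011259396322633285)]
d 0.024586157037393877 theta 0.03385549719632653
hinge [0.52707525 0.34380334 0.16845112]
Rnose [ 0.53033712 -0.15377345  0.17779215]
[-0.92177048  0.36454635  0.13208002] [0.49019193 0.36755508 0.2772106 ] 0.010916394544259873
[-0.11616618 -0.99315625 -0.01208612] [0.5681416  0.362019   0.26628899] 0.001294511008277577
```

View pics/m5.png

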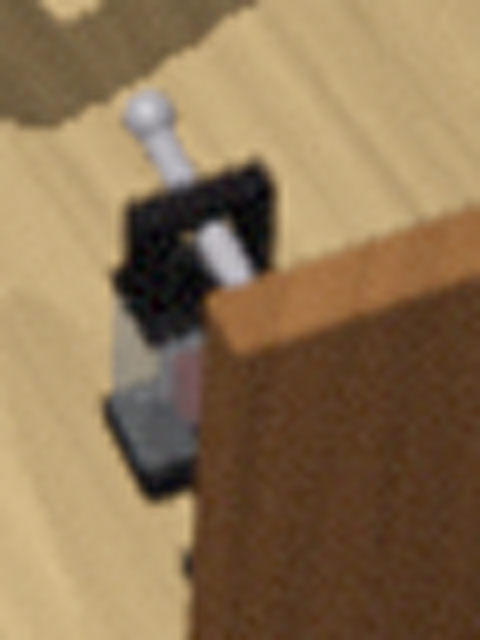

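View pics/m6.png

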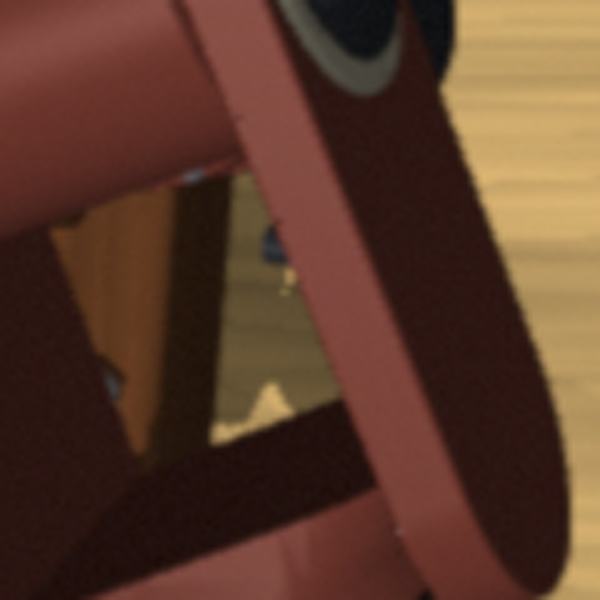

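```bash
python3 - <<'E'
from h import *
T=load("v","top"); print(pt(T,114,329),pt(T,115,331))
print(ctrl.finish_job(), ctrl.get_obs()["t"])
E
```

```text
[0.34506966 0.24312953 0.53447708] [0.34215498 0.24222949 0.53255171]
the job is handed in; nothing more can be done
the job is handed in; nothing more can be done
```

The job is handed in, at about 32 s on the robot's clock; no verdict came back.

**What I did**
- I unfolded the right hook until it reached its stop, where the arm read about 20 N of push-back.
- I moved the two clear cases from the left hook to the right hook, the outer one first, and hung them by their eyelets about 65 and 122 mm along the arm.
- I folded the left hook up against its board.
- No cases were standing on the shelf. The two green look-alikes were left alone.

**Last checks**
- **Cases:** in the last pictures both hang upright and still. Force readings at the wrist stayed within about 5 N while I handled them, and I gripped them at 20–25 N.
- **Right hook:** its nose stands about 178 mm up and roughly 185 mm out from the board, so it is fully out.
- **Left hook:** it stands at about 0.03 rad, against the 0.12 rad limit.
- **Other things on the shelf:** by eye, they sit at the same places in the pictures as at the start.
- **Arm:** it was parked clear of everything.

**Disagreements:** none of the checks failed. The left nose measured about 4 mm farther out from its board than the text gives, so that angle is uncertain by about 0.02 rad. A small blue spot in the last top view turned out to be part of the robot's own wrist.

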